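# Charge the grinding jar and show its ID plate to the inspection camera

## Task

Use the scoop to take at least three of the four grinding balls out of the tray together and tip them into the open grinding jar without touching the balls with the fingers, then lay the scoop back down in its tray and let go of it. Then pick up the loaded jar and hold it in the air in front of the inspection camera, upright, 130 mm from the lens and level with it, with the jar's ID plate squarely facing the lens; finish while holding it there, motionless, with the balls inside. Leave the other things on the bench where they are and do not touch the camera or its stand.

Things in the scene. Friction and masses are not known exactly. Their poses are not given: they have to be found in the camera images.
- jar: the only jar without a lid: plain steel cup, loose on the bench, outside diameter 60 mm, 70 mm tall, wall 3.5 mm (mouth 53 mm), floor 6 mm thick, about 0.4 kg. A square ID plate (20 mm wide, 26 mm high, dark dots) stands 8 mm proud of its wall. Origin at the centre of the underside, z up through the mouth, x points out through the ID plate. It swaps places with the lidded jars
- jar_in (a point): centre of the open jar's inner floor, 6 mm above its underside
- jar_mid (a point): point on the open jar's axis 36 mm above its underside, level with the middle of the ID plate; this is the point that is brought to view. Axes as jar
- jar_plate (a point): centre of the outer face of the open jar's ID plate, 38 mm from the jar's axis
- scoop: flat steel scoop lying in the tray, open front towards the sloped end, 0.12 kg. Floor 46 mm wide; bevelled lip 51.5 mm ahead of the origin, back wall 38 mm behind it; walls 24 mm high, inside width 43 mm. From the back wall rises a flat handle (14 mm thick, 28 mm wide, 100 mm long, top 114 mm up), leaning back 15 degrees. Origin: centre of the floor's underside; x out of the front, z up
- scoop_in (a point): point inside the scoop, 5 mm ahead of its origin and 8 mm above its underside; balls in the scoop are within 52 mm of it
- scoop_grip (a point): where to grip the scoop: on the handle's centre line, 63 mm behind the scoop's origin and 80 mm above its underside; axes as scoop. The handle's line runs from here down and forward, 15 degrees from vertical; fingers close along the scoop's y on its 14 mm thickness
- tray: aluminium tray fixed to the bench: floor 220 mm long, 51 mm wide, 4 mm above the bench; side walls upright for 9 mm, then flaring outward at 45 degrees to 24 mm above the bench. Origin on its underside; x along it to the far end, sloping outward at 55 degrees from level from x = 100 mm, 33 mm high; near end upright, at x = -120 mm. z up. The scoop lies at the near end, its origin about 52 mm behind the tray's
- ball0: steel grinding ball, 14 mm in diameter, 11 g; origin at its centre. One of four alike, lying loose in the tray ahead of the scoop; it rolls freely
- ball1: steel grinding ball, 14 mm in diameter, 11 g; origin at its centre. One of four alike, lying loose in the tray ahead of the scoop; it rolls freely
- ball2: steel grinding ball, 14 mm in diameter, 11 g; origin at its centre. One of four alike, lying loose in the tray ahead of the scoop; it rolls freely
- ball3: steel grinding ball, 14 mm in diameter, 11 g; origin at its centre. One of four alike, lying loose in the tray ahead of the scoop; it rolls freely
- lens (a point): front glass centre of the inspection camera, a small white box with a black lens (42 mm diameter) on a post, fixed at the right of the bench; its height varies. Axes: x points level into the lens (from the jar's side to the camera's back), z up; the camera looks along -x
- view (a point): the point where the jar is to be shown: 130 mm straight out in front of the lens, at the height of the lens. Axes as lens. When jar's axes are parallel to these, the jar is upright with its ID plate squarely facing the lens
- camera: housing of the inspection camera: the box, 70 x 52 x 52 mm, begins 25 mm behind the front glass. Origin and axes as lens. Do not touch it
- stand: the camera's fixed stand: foot 120 x 110 mm, 14 mm thick; post 22 mm in diameter and 350 mm tall, 60 mm behind the lens. Origin on the bench straight below the front glass. Do not touch it
- lidded1: steel grinding jar of the same 60 mm diameter and with the same ID plate as the open one, but closed by a dark 66 mm lid with a small bar on top, 94 mm tall in all; origin at the centre of its underside. Leave it alone
- lidded2: steel grinding jar of the same 60 mm diameter and with the same ID plate as the open one, but closed by a dark 66 mm lid with a small bar on top, 94 mm tall in all; origin at the centre of its underside. Leave it alone
- flask1: empty conical glass flask with a grey rubber stopper, 66 mm wide at the foot, 112 mm tall; origin at the centre of its underside. Leave it alone
- flask2: empty conical glass flask with a grey rubber stopper, 66 mm wide at the foot, 112 mm tall; origin at the centre of its underside. Leave it alone
- pot: white plastic pot with a cap, 52 mm in diameter, 75 mm tall; origin at the centre of its underside. Leave it alone
- spatula: steel spatula, 170 mm long, lying flat on the bench near the robot. Leave it alone
- spare_lid: a dark steel jar lid lying on the bench, 66 mm in diameter, 26 mm tall with its bar. Leave it alone
Not all that is in view belongs to the job. Leave any orange look-alike of the scoop alone.

How it is judged (in metres and radians):
On the way, in this order (a step that is already met when the one before it is completed fails the run):
1. at least three balls lie in the scoop, lifted clear of the tray (height (world z) of scoop above 0.065 m and (distance between each of ball0, ball1, ball2 and scoop_in below 0.052 m or distance between each of ball0, ball1, ball3 and scoop_in below 0.052 m or distance between each of ball0, ball2, ball3 and scoop_in below 0.052 m or distance between each of ball1, ball2, ball3 and scoop_in below 0.052 m)), for 0.2 s.
2. at least three balls lie in the open jar ((distance between each of ball0, ball1, ball2 and jar_in below 0.034 m or distance between each of ball0, ball1, ball3 and jar_in below 0.034 m or distance between each of ball0, ball2, ball3 and jar_in below 0.034 m or distance between each of ball1, ball2, ball3 and jar_in below 0.034 m) and angle between jar's own z axis and vertical below 0.2 rad), for 0.2 s.
3. the scoop lies back in the tray, let go (y of scoop in the frame of tray between -0.02 and 0.02 m and x of scoop in the frame of tray between -0.1 and 0.1 m and height (world z) of scoop below 0.03 m and angle between scoop's own z axis and vertical below 0.35 rad and contact force between scoop and the fingers below 0.1 N), for 0.2 s.
At the end, for the whole second after the job is handed in: Jar gripped in the air and still: plate-height axis point within 20 mm of 130 mm before the lens, upright within 0.15 rad, plate facing it within 0.2 rad, 3+ balls inside; scoop let go in the tray: within 20 mm of its middle line, tilt < 0.35 rad, underside below 30 mm; nothing else bears the jar (all of step 3 and distance between jar_mid and view below 0.02 m and angle between jar's own z axis and vertical below 0.15 rad and angle between the x axis of jar and the x axis of view, either way round below 0.2 rad and distance between jar_plate and lens below 0.125 m and height (world z) of jar above 0.1 m and contact force between jar and the fingers above 1 N and contact force between jar and camera below 0.1 N and contact force between jar and stand below 0.1 N and linear speed of jar below 0.03 m/s and angular speed of jar below 0.2 rad/s and (distance between each of ball0, ball1, ball2 and jar_in below 0.034 m or distance between each of ball0, ball1, ball3 and jar_in below 0.034 m or distance between each of ball0, ball2, ball3 and jar_in below 0.034 m or distance between each of ball1, ball2, ball3 and jar_in below 0.034 m)); the arm keeps its last pose, push and grip.
It fails at once if a bystander (lidded jar, flask, pot, spatula, spare lid) is shifted by more than 25 mm or knocked over (distance of any of lidded1, lidded2, flask1, flask2, pot, spatula, spare_lid from where it was at the start of the episode above 0.025 m or angle between any of lidded1, lidded2, flask1, flask2, pot, spare_lid's own z axis and vertical above 0.3 rad).
It fails at once if the fingers touch a ball (contact force between any of ball0, ball1, ball2, ball3 and the fingers above 0.5 N).
It fails at once if the camera or its stand is bumped (contact force between any of camera, stand and anything else above 2 N).
It also fails if it takes over 72 s, if anything falls off the work surface, if the arm or the gripper's body presses on something with over 40 N, if the wrist force passes 120 N, or if a joint passes its speed limit or range.

## Robot

A 6-joint arm with a two-finger parallel gripper is mounted at the origin on the work surface. World frame = base frame: x ahead of the robot, y to its left, z up, the work surface at z = 0. Lengths are in m, angles in degrees, forces in N, time in s.
With the tool pointing down it reaches from about 0.375 to 0.9 m from the base axis. Payload 3.1 kg.
Tool frame: the origin (TCP) lies between the finger pads; the fingertips stand 19 mm ahead of it and the grasp point (between the pads) is the TCP; z points along the fingers, x is the direction in which the jaws open and shut, and the axes are right-handed (so a half turn about z gives the same grasp; the last joint's range is limited). The gripper opens to 87 mm and grips with 3 to 60 N. Pads are 19 mm wide; open, the fingers measure 117 mm over their backs; the gripper's body (75 mm by 190 mm) begins 51 mm behind the grasp point.
Start: joints at [-75.029, 30.224, 82.088, -0, 67.689, -10.227], TCP at [0.266, -0.565, 0.215] pointing down, gripper open.
Joint ranges: [-176.69, 176.69], [-43.24, 126.21], [12.49, 139.97], [-82, 262], [0, 151.66], [-163.58, 163.58]. Speed limits (degrees/s): [159.86, 159.86, 180, 180, 180, 180].

## Interface

Orientations are given as a 3x3 rotation matrix whose columns are the frame's x, y, z axes.
In Python, from rig import read_state, capture, camera_info, hand_in, spot_in, silhouettes gives the robot as it stands.
- The arm moves only by the shell command python3 -m jog 'ROWS'. ROWS is text: rows parted by semicolons, each of 7 numbers parted by spaces: the shift along the tool's x, y, z in m, then the turn, a rotation vector about the tool's x, y, z in degrees, then the opening, from 0 (shut) to 1 (fully open). A call has 1 to 8 rows; each row is the pose to reach, as a shift and turn from the pose commanded when the call began, along the tool's axes at that moment; what a row does not reach only later rows make up. A row lasts 1/8 s, in which the tool goes at most 62.5 mm and 10.7 degrees, less where a joint would pass 70% of its speed; a pose out of reach is approached as far as the arm can. A call with a gripper value outside its range is refused whole. The fingers move at their own pace and stop on an object; the grip force is fixed at half the most. Time passes only in rows, so rows that repeat a pose let the fingers close. It gives the time, the measured TCP pose, the force and the opening at its end, in the units of the state.
- read_state(): the state, without advancing time (a new reading comes with each control period).
- capture(name): name is "side" or "top"; returns (picture, depth): 384x512x3 uint8, red, green, blue; 384x512 float32, m along the optical axis (not along the pixel's ray), 0 where there is no reading.
- camera_info(name): a dict with "vfov" (degrees; the focal length in pixels is half the picture's height over the tangent of half this angle, whatever the lens; pixels are square), "cx", "cy" (the principal point, pixels), "R" (3x3) and "t" (3): a world point X has camera coordinates R X + t. Camera axes: x right, y down, z forward; pixel columns grow to the right and rows downward; lengths in m; the calibration is good to about 2 mm. A picture is of the moment at which its call begins. camera_info takes no time and is no camera call.
- hand_in(): hands the job in, once; it reports no verdict.
Trained networks look in the newest picture that a camera, given by its name, has taken for a name from the list of things; names that differ only in an ending like _2 or _b are one class to them, and where a whole thing is asked for, a point or a joint stands for the part that bears it (a point fixed in the world has none). Each returns a list of dicts, best first, with "score" (0 to 1); they miss things now and then, are a little off and sometimes report something else, mostly with a low value. They report only what shows in the picture. A call takes as long as a camera call. They do not tell look-alikes from the thing itself.
- spot_in(label, camera): "centre" ([x, y, z] in m, in world coordinates, good to about 4 mm: the middle of the surface that is visible of it).
- silhouettes(label, camera): "region" (384x512 bool, what is visible of it).
The state is a dict: "time_s": time; "joint_positions": joint angles; "qvel": joint speeds; "tau": joint torques, N m; "position": TCP position; "tcp_rot": TCP orientation; "force": force on the tool from outside, world axes, zero at the start; "moment": the same for the moment, N m; "opening": opening from 0.0 (shut) to 1.0 (fully open).
Only numpy, scipy, OpenCV 4.12 (cv2) and the standard library are available. Lean on these libraries where they do the work, as an engineer would, in place of code of your own. Each camera call takes 0.05 s, during which the arm holds its last target.

## Working session

There is one attempt and no reset: what is moved stays moved. The work goes in short steps, Python scripts to look and compute and a shell command to move; the robot and the scene stay as the last step left them, time stands still between calls to the robot, and variables do not carry over. Pictures are saved under pics/ and viewed, and the job is handed in when it is done.

```bash
ls; mkdir -p pics
python3 - <<'E'
from rig import *
import cv2, numpy as np
for n in ("side","top"):
    p,d=capture(n); cv2.imwrite(f"pics/{n}0.png",p[:,:,::-1]); np.save(f"pics/{n}0.npy",d)
    c=camera_info(n); print(n,c)
s=read_state(); print(s)
E
```

```text
pics
side {'vfov': 48.91117749380388, 'cx': 255.91679200454058, 'cy': 195.01480207015652, 'R': array([[-0.86580293, -0.50031364, -0.00845902],
       [-0.37993191,  0.6682932 , -0.63955918],
       [ 0.32563328, -0.55051836, -0.76869532]]), 't': array([0.46893871, 0.26202106, 1.24895645])}
top {'vfov': 43.03953301083844, 'cx': 250.34387947501452, 'cy': 184.10499026581695, 'R': array([[-0.02028837, -0.99966463, -0.01609378],
       [-0.9951412 ,  0.02174252, -0.09602738],
       [ 0.09634509,  0.01406734, -0.99524858]]), 't': array([0.05209311, 0.48890442, 1.64755718])}
{'time_s': 0.1, 'joint_positions': array([-7.50302565e+01,  3.02749739e+01,  8.21486397e+01, -7.20545234e-04,
        6.76877730e+01, -1.02274845e+01]), 'qvel': array([ 0.06797241, -0.19078043, -0.18953037, -0.07057401,  0.00172662,
        0.00127084]), 'tau': array([-1.40989137e-04, -4.40985096e+01, -1.77151108e+01,  6.33868994e-02,
        5.34083415e-02, -4.86279987e-05]), 'position': array([ 0.26593218, -0.56486905,  0.21405743]), 'tcp_rot': array([[ 4.25739353e-01, -9.04845699e-01, -5.13407827e-04],
       [-9.04843818e-01, -4.25739532e-01,  1.87507909e-03],
       [-1.91523526e-03, -3.33741060e-04, -9.99998110e-01]]), 'force': array([ 0.09946809,  0.11964802, -0.36942461]), 'moment': array([ 0.00979674,  0.0237532 , -0.01492824]), 'opening': 0.9973826711827184}
```

View pics/side0.png

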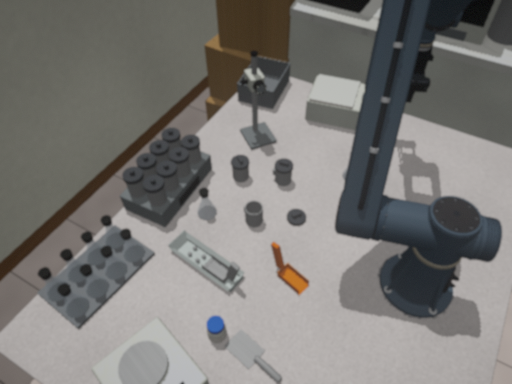

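View pics/top0.png

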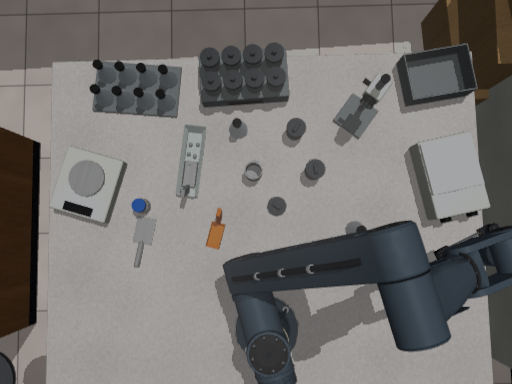

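Run:
```python
from rig import *
import numpy as np
t0=read_state()['time_s']
for l in ["jar","scoop","tray","ball0","lens","camera","lidded1","flask1","pot","jar_plate","spatula","spare_lid"]:
    for c in ("top","side"):
        r=spot_in(l,c)
        print(l,c,[(np.round(q["centre"],3).tolist(),round(q["score"],2)) for q in r])
print(read_state()['time_s']-t0)
```

```text
jar top [([0.539, 0.03, 0.005], 0.63)]
jar side [([0.531, 0.044, 0.041], 0.9)]
scoop top [([0.521, 0.255, 0.012], 0.82), ([0.326, 0.162, 0.002], 0.61), ([0.421, 0.409, 0.076], 0.6)]
scoop side [([0.335, 0.159, 0.015], 0.74), ([0.519, 0.262, 0.012], 0.71)]
tray top [([0.613, 0.243, 0.018], 0.81)]
tray side [([0.615, 0.244, 0.019], 0.87)]
ball0 top []
ball0 side []
lens top [([0.732, -0.329, 0.272], 0.72)]
lens side [([0.73, -0.315, 0.259], 0.81), ([0.529, 0.039, 0.042], 0.54)]
camera top [([0.733, -0.325, 0.268], 0.91)]
camera side [([0.73, -0.314, 0.262], 0.83)]
lidded1 top [([0.668, -0.118, 0.079], 0.73), ([0.533, -0.173, 0.083], 0.59)]
lidded1 side [([0.664, -0.097, 0.073], 0.94)]
flask1 top [([0.676, 0.083, 0.041], 0.82), ([0.731, -0.321, 0.27], 0.6), ([0.339, -0.305, 0.04], 0.48)]
flask1 side [([0.678, 0.096, 0.041], 0.84)]
pot top [([0.422, 0.407, 0.076], 0.72)]
pot side [([0.421, 0.428, 0.073], 0.63), ([0.41, -0.036, 0.014], 0.28)]
jar_plate top [([0.529, 0.033, 0.006], 0.73), ([0.522, 0.255, 0.009], 0.35)]
jar_plate side [([0.531, 0.041, 0.041], 0.82), ([0.744, -0.329, 0.092], 0.35), ([0.419, 0.431, 0.072], 0.32), ([0.735, -0.316, 0.26], 0.21)]
spatula top [([0.33, 0.421, 0.007], 0.56), ([0.666, -0.116, 0.08], 0.38)]
spatula side [([0.325, 0.429, 0.002], 0.86)]
spare_lid top [([0.411, -0.046, 0.012], 0.53)]
spare_lid side [([0.411, -0.036, 0.015], 0.73), ([0.526, 0.039, 0.042], 0.73)]
1.2
```

```bash
cat > h.py <<'E'
import numpy as np, cv2
from rig import *
def cloud(n,p,d):
    c=camera_info(n); H,W=d.shape
    f=H/2/np.tan(np.radians(c['vfov']/2))
    v,u=np.mgrid[0:H,0:W]
    X=np.stack([(u-c['cx'])/f*d,(v-c['cy'])/f*d,d],-1)
    Wd=(X-c['t'])@c['R']
    Wd[d<=0]=np.nan
    return Wd
def proj(n,P):
    c=camera_info(n); f=384/2/np.tan(np.radians(c['vfov']/2))
    q=np.atleast_2d(P)@c['R'].T+c['t']
    return np.c_[q[:,0]/q[:,2]*f+c['cx'],q[:,1]/q[:,2]*f+c['cy']]
def crop(n,p,x,y,w,h,s,name):
    c=cv2.resize(p[y:y+h,x:x+w],None,fx=s,fy=s,interpolation=cv2.INTER_CUBIC)
    cv2.imwrite(name,c[:,:,::-1])
E
python3 - <<'E'
from h import *
p=cv2.imread('pics/top0.png')[:,:,::-1]; crop('top',p,165,100,100,125,5,'pics/t_tray.png'); crop('top',p,230,60,180,140,4,'pics/t_jar.png')
p=cv2.imread('pics/side0.png')[:,:,::-1]; crop('side',p,160,170,150,130,5,'pics/s_tray.png'); crop('side',p,220,40,90,120,5,'pics/s_cam.png')
for n in('side','top'):
    c=camera_info(n); print(n,-c['R'].T@c['t'])
E
```

```text
side [0.09885688 0.74708299 1.13161172]
top [0.32885177 0.01826887 1.68751553]
```

View pics/t_tray.png

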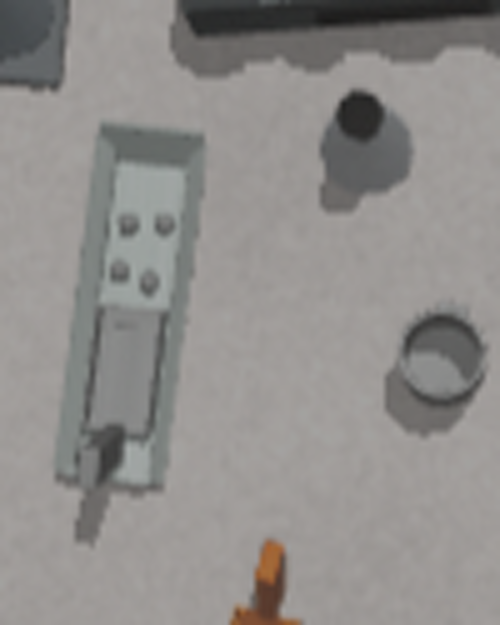

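View pics/s_tray.png

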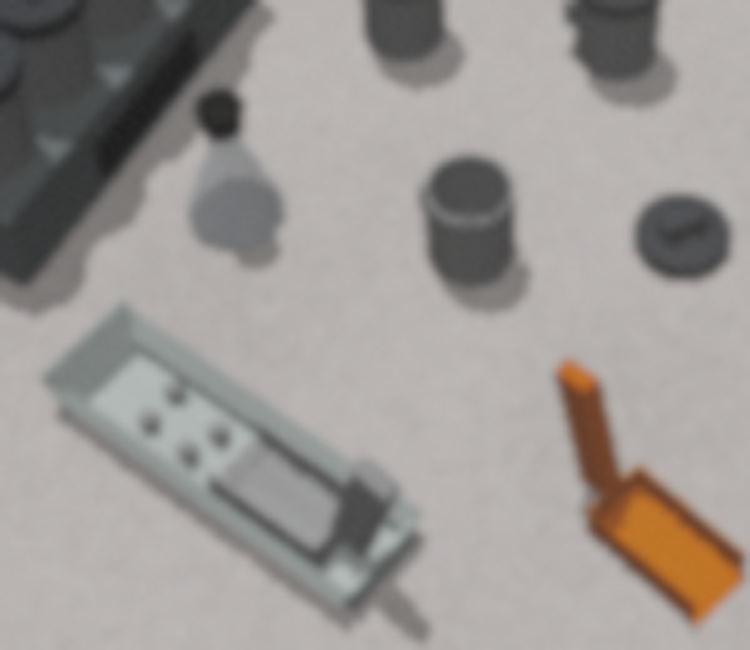

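View pics/t_jar.png

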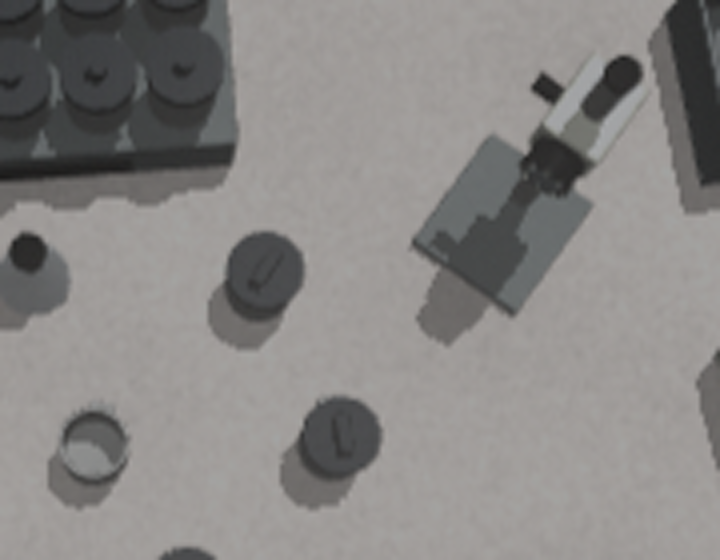

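View pics/s_cam.png

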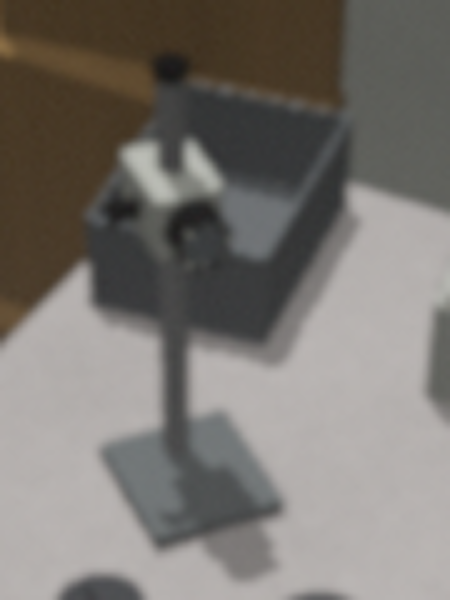

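```bash
python3 - <<'E'
from h import *
for n in ('top','side'):
    p,d=capture(n); np.save(f'pics/{n}1.npy',d); np.save(f'pics/{n}1p.npy',p)
    C=cloud(n,p,d)
    tb=C[(np.abs(C[...,2])<.02)&(np.abs(C[...,0]-.5)<.15)&(np.abs(C[...,1]-.12)<.06)]
    print(n,'table z',np.median(tb[:,2]),tb[:,2].std())
    for l in('tray','scoop','jar'):
        for r in silhouettes(l,n)[:2]:
            m=r['region']; P=C[m&np.isfinite(C[...,0])]
            print(l,r['score'],m.sum(),P.min(0).round(3),P.max(0).round(3),np.median(P,0).round(3))
            np.save(f'pics/m_{n}_{l}_{int(r["score"]*100)}.npy',m)
    # lens/camera
    for l in('camera','stand','lens'):
        for r in silhouettes(l,n)[:1]:
            m=r['region']; P=C[m&np.isfinite(C[...,0])]
            print(l,r['score'],m.sum(),P.min(0).round(3),P.max(0).round(3),np.median(P,0).round(3))
            np.save(f'pics/m_{n}_{l}.npy',m)
print(read_state()['time_s'])
E
ls pics
```

```text
top table z 0.0014199841660278395 0.00407072797829435
tray 0.71 1085 [ 0.45   0.194 -0.005] [0.707 0.299 0.041] [0.613 0.242 0.016]
tray 0.43 354 [ 0.639 -0.146  0.   ] [ 0.705 -0.085  0.102] [ 0.665 -0.113  0.082]
scoop 0.79 444 [ 0.274  0.132 -0.013] [0.411 0.196 0.12 ] [0.329 0.161 0.005]
scoop 0.59 408 [ 0.444  0.227 -0.003] [0.574 0.278 0.122] [0.517 0.255 0.01 ]
jar 0.61 284 [ 0.501  0.    -0.003] [0.572 0.056 0.078] [0.537 0.028 0.01 ]
jar 0.16 323 [ 0.639 -0.143  0.007] [ 0.704 -0.085  0.102] [ 0.665 -0.113  0.082]
camera 0.96 554 [ 0.688 -0.451 -0.01 ] [ 0.856 -0.296  0.307] [ 0.732 -0.331  0.27 ]
stand 0.88 1693 [ 0.646 -0.457 -0.005] [ 0.871 -0.253  0.361] [ 0.728 -0.33   0.02 ]
lens 0.58 491 [ 0.69  -0.457 -0.001] [ 0.829 -0.297  0.307] [ 0.729 -0.33   0.271]
side table z -0.0012428930655420363 0.0030804029490412057
tray 0.61 1317 [ 0.45   0.197 -0.006] [0.701 0.304 0.034] [0.611 0.243 0.013]
tray 0.41 406 [ 0.638 -0.144 -0.003] [ 0.701 -0.078  0.097] [ 0.662 -0.096  0.073]
scoop 0.7 700 [ 0.27   0.135 -0.005] [0.404 0.205 0.115] [0.335 0.161 0.006]
scoop 0.64 618 [ 0.442  0.205 -0.003] [0.581 0.287 0.118] [0.517 0.263 0.011]
jar 0.79 426 [0.5   0.007 0.001] [0.57  0.068 0.072] [0.53  0.04  0.042]
camera 0.65 445 [ 0.686 -0.883 -0.174] [ 1.132 -0.288  0.276] [ 0.733 -0.317  0.258]
stand 0.87 1330 [ 0.645 -0.486 -0.003] [ 0.817 -0.245  0.354] [ 0.736 -0.328  0.09 ]
lens 0.91 398 [ 0.686 -0.488  0.084] [ 0.872 -0.288  0.276] [ 0.731 -0.316  0.26 ]
2.0
m_side_camera.npy
m_side_jar_79.npy
m_side_lens.npy
m_side_scoop_64.npy
m_side_scoop_70.npy
m_side_stand.npy
m_side_tray_41.npy
m_side_tray_61.npy
m_top_camera.npy
m_top_jar_16.npy
m_top_jar_61.npy
m_top_lens.npy
m_top_scoop_59.npy
m_top_scoop_79.npy
m_top_stand.npy
m_top_tray_43.npy
m_top_tray_71.npy
s_cam.png
s_tray.png
side0.npy
side0.png
side1.npy
side1p.npy
t_jar.png
t_tray.png
top0.npy
top0.png
top1.npy
top1p.npy
```

```bash
cat > fit.py <<'E'
from h import *
from scipy.optimize import least_squares
def box(P,c,h):  # signed dist to box
    q=np.abs(P-c)-h
    return np.linalg.norm(np.maximum(q,0),axis=1)+np.minimum(q.max(1),0)
def toloc(P,x,y,z,yaw):
    c,s=np.cos(yaw),np.sin(yaw); d=P-[x,y,z]
    return np.c_[c*d[:,0]+s*d[:,1],-s*d[:,0]+c*d[:,1],d[:,2]]
def sd_scoop(L):
    ds=[box(L,[.005,0,.0015],[.0455,.023,.0015]),
        box(L,[-.0,.02225,.012],[.04,.00075,.012]),box(L,[-.0,-.02225,.012],[.04,.00075,.012]),
        box(L,[-.038,0,.012],[.001,.023,.012])]
    a=np.radians(15); g=np.array([-.063,0,.080]); u=np.array([-np.sin(a),0,np.cos(a)]); w=np.array([np.cos(a),0,np.sin(a)])
    d=L-g; t=d@u; H=np.c_[d@w,d[:,1],t]
    top=.034/np.cos(a); ds.append(box(H,[0,0,top-.05],[.014,.007,.05]))
    return np.min(np.abs(ds),0)
def sd_tray(L):
    # inner surfaces
    x,y,z=L.T
    ay=np.abs(y)
    fl=np.abs(z-.004)+np.maximum(ay-.0255,0)+np.maximum(x-.1,0)+np.maximum(-.12-x,0)
    wl=np.abs((ay-.0255)-(z-.013))/2**.5+np.maximum(np.maximum(.013-z,z-.024),0)+np.maximum(x-.12,0)
    s=np.radians(55); en=np.abs((x-.1)*np.sin(s)-(z-.004)*np.cos(s))+np.maximum(z-.033,0)
    return np.min([fl,wl,en],0)
def sd_jar(L):
    r=np.hypot(L[:,0],L[:,1]); z=L[:,2]
    Q=np.c_[r,0*r,z]
    cup=np.minimum(box(Q,[.02825,0,.035],[.00175,1,.035]),box(Q,[0,0,.003],[.03,1,.003]))
    pl=box(L,[.034,0,.036],[.004,.010,.013])
    return np.minimum(np.abs(cup),np.abs(pl))
def fit(sd,P,x0,fz=None,sc=.004):
    def f(v): 
        return sd(toloc(P,v[0],v[1],v[3] if fz is None else fz,v[2]))
    r=least_squares(f,x0 if fz is None else x0[:3],loss='soft_l1',f_scale=sc,diff_step=1e-4,x_scale=[.01,.01,.1,.01][:4 if fz is None else 3])
    return r.x,np.sqrt(2*r.cost/len(P))
E
python3 - <<'E'
from fit import *
import glob
for n in('top','side'):
    d=np.load(f'pics/{n}1.npy'); C=cloud(n,None,d); z0={'top':.0014,'side':-.0012}[n]
    C[...,2]-=z0
    def pts(m):
        P=C[m]; return P[np.isfinite(P[:,0])]
    mt=np.load(glob.glob(f'pics/m_{n}_tray_[67]*.npy')[0]); ms=np.load(f'pics/m_{n}_scoop_{"59" if n=="top" else "64"}.npy')
    P=pts(mt&~cv2.dilate(ms.astype(np.uint8),np.ones((3,3))).astype(bool))
    b=None
    for yaw in(-.2,-.1,0):
        r=fit(sd_tray,P,[.59,.245,yaw],0.0); b=r if b is None or r[1]<b[1] else b
    print(n,'tray',b[0].round(4),np.degrees(b[0][2]),b[1],len(P))
    P=pts(ms)
    for yaw in(-.2,-.1,0):
        r=fit(sd_scoop,P,[.53,.25,yaw],0.004); print(n,'scoop',r[0].round(4),np.degrees(r[0][2]),r[1])
    mj=np.load(f'pics/m_{n}_jar_{"61" if n=="top" else "79"}.npy')
    P=pts(cv2.dilate(mj.astype(np.uint8),np.ones((3,3))).astype(bool))
    rs=[fit(sd_jar,P,[.53,.03,np.radians(a)],0.0,.003) for a in range(0,360,20)]
    rs.sort(key=lambda r:r[1])
    for r in rs[:6]: print(n,'jar',r[0].round(4),np.degrees(r[0][2])%360,r[1])
E
```

```text
top tray [ 0.5764  0.2458 -0.141 ] -8.078659056186373 0.0033480334404666703 1024
top scoop [ 0.525   0.2514 -0.1526] -8.74253230208371 0.002221756212569796
top scoop [ 0.525   0.2514 -0.1526] -8.742893323747502 0.0022217562436316982
top scoop [ 0.525   0.2514 -0.1526] -8.742427186404237 0.0022217562076529782
top jar [ 0.5314  0.0282 -0.1327] 352.3969794449449 0.0030016392666957197
top jar [ 0.5314  0.0282 -0.1327] 352.3968169700743 0.0030016392735800405
top jar [0.5314 0.0282 6.2084] 355.7129362739728 0.003003245513524318
top jar [ 0.5314  0.0282 12.4915] 355.71274519798965 0.0030032455137002224
top jar [0.5318 0.0284 0.1719] 9.846970493288858 0.003015193004922898
top jar [0.5318 0.0287 5.7572] 329.86327769578486 0.003026402349647842
side tray [ 0.5759  0.2498 -0.1454] -8.332661241588285 0.003342832788104853 1146
side scoop [ 0.5253  0.2569 -0.1271] -7.283667541123438 0.0020736376611264966
side scoop [ 0.5253  0.2569 -0.1273] -7.296316413635501 0.0020736329475357857
side scoop [ 0.5253  0.2569 -0.1271] -7.28350147731387 0.002073638066485395
side jar [ 0.5317  0.0353 11.5878] 303.93134107296373 0.004489889486886488
side jar [0.5317 0.0353 5.3463] 306.32064243815347 0.0044900452291797765
side jar [0.5317 0.0353 5.3453] 306.2650195985381 0.004490046374572686
side jar [ 0.5317  0.0353 11.6287] 306.2780373094971 0.004490046404535109
side jar [ 0.5317  0.0353 -7.2201] 306.32125292724896 0.0044900468285922635
side jar [ 0.5316  0.0353 -0.2745] 344.27220699577543 0.004501095803202523
```

```bash
cat > go.py <<'E'
from h import *
from scipy.spatial.transform import Rotation as Ro
def Rtool(yaw_fwd,pitch):
    """tool orientation: fwd=scoop x heading (deg), pitch = nose-up angle (deg) of scoop; tool x along +scoop y"""
    th=np.radians(yaw_fwd)
    f=np.array([np.cos(th),np.sin(th),0]); l=np.array([-f[1],f[0],0]); u=np.array([0,0,1.])
    a=np.radians(15+pitch)
    z=np.sin(a)*f-np.cos(a)*u
    x=l; y=np.cross(z,x)
    return np.c_[x,y,z]
def Rdown(yawx,):
    t=np.radians(yawx); x=np.array([np.cos(t),np.sin(t),0]); z=np.array([0,0,-1.]); return np.c_[x,np.cross(z,x),z]
def rel(pos,R,s=None,cmd=None):
    s=s or read_state(); p0=s['position']; R0=s['tcp_rot']
    if cmd is not None: p0,R0=cmd
    d=R0.T@(np.array(pos)-p0); rv=np.degrees(Ro.from_matrix(R0.T@R).as_rotvec())
    print('row:',d.round(4),rv.round(2),'| dist',np.linalg.norm(d).round(3),'ang',np.linalg.norm(rv).round(1))
E
python3 - <<'E'
from go import *
R=Rtool(-8.2,0)
rel([.45,-.1,.30],Rdown(20))
g=np.array([.4626,.263,.084]); rel(g-R[:,2]*.1,R)
rel(g-R[:,2]*.1,R,cmd=(np.array([.45,-.1,.30]),Rdown(20)))
E
```

```text
row: [-0.3429 -0.3646 -0.085 ] [ -0.   -0.  -84.8] | dist 0.508 ang 84.8
row: [-0.6802 -0.5089  0.0344] [  -5.75   19.16 -145.53] | dist 0.85 ang 146.9
row: [ 0.1132 -0.349   0.1194] [-13.51   8.09 -61.43] | dist 0.386 ang 63.4
```

```bash
python3 -m jog '-0.343 -0.365 -0.085 0 0 -85 1;-0.343 -0.365 -0.085 0 0 -85 1;-0.343 -0.365 -0.085 0 0 -85 1;-0.343 -0.365 -0.085 0 0 -85 1;-0.343 -0.365 -0.085 0 0 -85 1;-0.343 -0.365 -0.085 0 0 -85 1;-0.343 -0.365 -0.085 0 0 -85 1;-0.343 -0.365 -0.085 0 0 -85 1'
python3 - <<'E'
from go import *
s=read_state(); print(s['joint_positions'].round(1))
R=Rtool(-8.2,0)
g=np.array([.4626,.263,.084]); rel(g-R[:,2]*.08,R)
E
```

```text
time_s: 3.0
position: [0.448, -0.1053, 0.2993]
tcp_rot: [[0.937, 0.35, 0.001], [0.35, -0.937, -0.001], [0.001, 0.001, -1.0]]
force: [-0.3, -0.8, -0.1]
opening: 0.998
[-27.2  11.3  98.2   0.   70.4 -47.7]
row: [ 0.1244 -0.3499  0.1378] [-13.46   8.   -60.93] | dist 0.396 ang 62.9
```

```bash
python3 -m jog '0.124 -0.350 0.138 -13.5 8 -61 1;0.124 -0.350 0.138 -13.5 8 -61 1;0.124 -0.350 0.138 -13.5 8 -61 1;0.124 -0.350 0.138 -13.5 8 -61 1;0.124 -0.350 0.138 -13.5 8 -61 1;0.124 -0.350 0.138 -13.5 8 -61 1;0.124 -0.350 0.138 -13.5 8 -61 1;0.124 -0.350 0.138 -13.5 8 -61 1'
python3 - <<'E'
from go import *
s=read_state(); print(s['joint_positions'].round(1))
R=Rtool(-8.2,0)
g=np.array([.4626,.263,.084]); rel(g-R[:,2]*.08,R)
for n in('top','side'):
    p,d=capture(n); np.save(f'pics/{n}2.npy',d); np.save(f'pics/{n}2p.npy',p)
    s=read_state(); u=proj(n,s['position'])[0]; tip=proj(n,s['position']+s['tcp_rot'][:,2]*.019)[0]; print(n,u,tip)
    x,y=int(u[0])-60,int(u[1])-50
    q=p.copy(); 
    for pt in [s['position']+s['tcp_rot']@np.array([sx*.0435,0,.019]) for sx in(-1,1)]:
        a=proj(n,pt)[0]; print(a); q[int(round(a[1])),int(round(a[0]))]=[255,0,0]
    crop(n,q,max(x,0),max(y,0),120,100,6,f'pics/pre_{n}.png')
E
```

```text
time_s: 4.0
position: [0.4425, 0.2656, 0.1601]
tcp_rot: [[0.143, 0.956, 0.255], [0.99, -0.138, -0.038], [-0.001, 0.257, -0.966]]
force: [0.5, 0.3, 0.7]
opening: 0.996
[ 23.3  23.5 109.5 -13.7  34.9 -48. ]
row: [ 0.0003 -0.0001 -0.0013] [-0.08  0.05 -0.04] | dist 0.001 ang 0.1
top [179.2590573  196.36276849] [180.40459526 195.25116462]
[193.89016597 196.93687096]
[166.94057356 193.56815192]
side [237.88087288 257.80451558] [236.7726276  260.40256386]
[246.95549355 249.61526801]
[226.19660316 271.6063551 ]
```

View pics/pre_top.png

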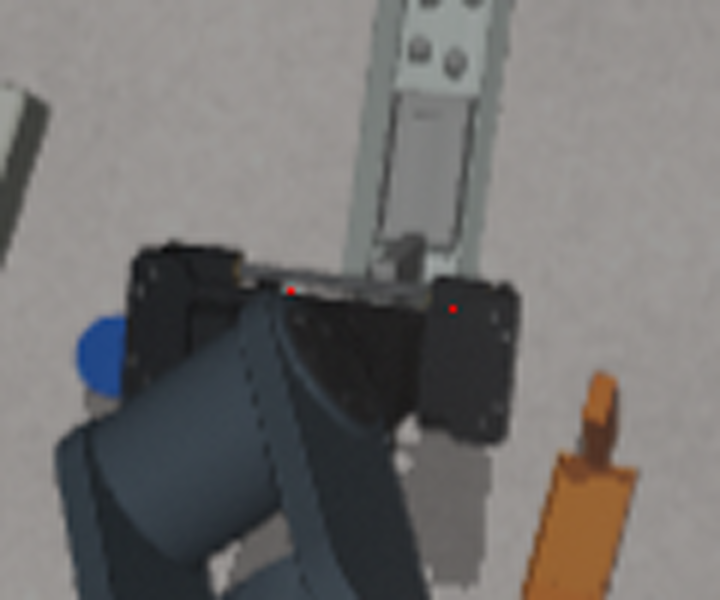

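View pics/pre_side.png

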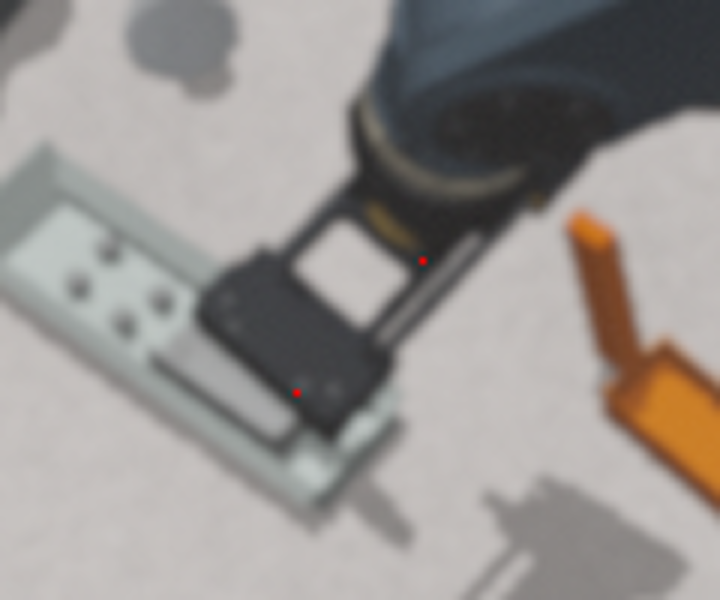

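```bash
cat > ov.py <<'E'
from h import *
a=np.radians(15)
def scoop_lines():
    L=[]
    y=.023
    fl=[(.0515,-y,0),(.0515,y,0),(-.038,y,0),(-.038,-y,0)]
    L+=[fl+fl[:1]]
    L+=[[(-.038,y,0),(-.038,y,.024),(-.038,-y,.024),(-.038,-y,0)]]
    L+=[[(-.038,s*y,.024),(.03,s*y,.024)] for s in(-1,1)]
    u=np.array([-np.sin(a),0,np.cos(a)]); w=np.array([np.cos(a),0,np.sin(a)]); g=np.array([-.063,0,.08])
    top=g+u*.034/np.cos(a); 
    def ring(c): return [c+w*.014*i+np.array([0,.007*j,0]) for i,j in((-1,-1),(1,-1),(1,1),(-1,1),(-1,-1))]
    L+=[ring(top),ring(top-u*.08)]
    L+=[[p,p-u*.08] for p in ring(top)[:4]]
    return L
def tray_lines():
    L=[[(-.12,-.0255,.004),(.1,-.0255,.004),(.1,.0255,.004),(-.12,.0255,.004),(-.12,-.0255,.004)]]
    e=.1+.029/np.tan(np.radians(55)); 
    L+=[[(-.12,s*.0365,.024),(.11,s*.0365,.024)] for s in(-1,1)]
    L+=[[(e,-.0365,.033),(e,.0365,.033)]]
    return L
def circ(r,z,n=40): return [(r*np.cos(t),r*np.sin(t),z) for t in np.linspace(0,2*np.pi,n)]
def jar_lines():
    return [circ(.03,.07),circ(.0265,.07),circ(.03,0),[(.038,-.01,.049),(.038,.01,.049),(.038,.01,.023),(.038,-.01,.023),(.038,-.01,.049)],[(.03,-.01,.049),(.038,-.01,.049)],[(.03,.01,.049),(.038,.01,.049)]]
def draw(n,img,lines,pose,x,y,s,col):
    R,t=pose
    for l in lines:
        W=np.array(l)@R.T+t; u=(proj(n,W)-[x,y]+.5)*s
        cv2.polylines(img,[np.round(u*16).astype(np.int32)],False,col,1,cv2.LINE_AA,4)
def pose(x,y,z,yaw):
    c,s_=np.cos(np.radians(yaw)),np.sin(np.radians(yaw)); return np.array([[c,-s_,0],[s_,c,0],[0,0,1]]),np.array([x,y,z])
def big(p,x,y,w,h,s): return cv2.resize(p[y:y+h,x:x+w],None,fx=s,fy=s,interpolation=cv2.INTER_CUBIC)[:,:,::-1].copy()
E
python3 - <<'E'
from ov import *
for n,(x,y,w,h,s) in {'top':(160,120,110,95,7),'side':(165,190,110,110,5)}.items():
    p=np.load(f'pics/{n}1p.npy'); im=big(p,x,y,w,h,s)
    draw(n,im,scoop_lines(),pose(.525,.254,.004,-8.2),x,y,s,(0,0,255))
    draw(n,im,tray_lines(),pose(.576,.248,0,-8.2),x,y,s,(0,255,0))
    draw(n,im,jar_lines(),pose(.5316,.032,0,-8),x,y,s,(255,0,0))
    cv2.imwrite(f'pics/ov_{n}.png',im)
E
```

```text
(no output)
```

View pics/ov_top.png

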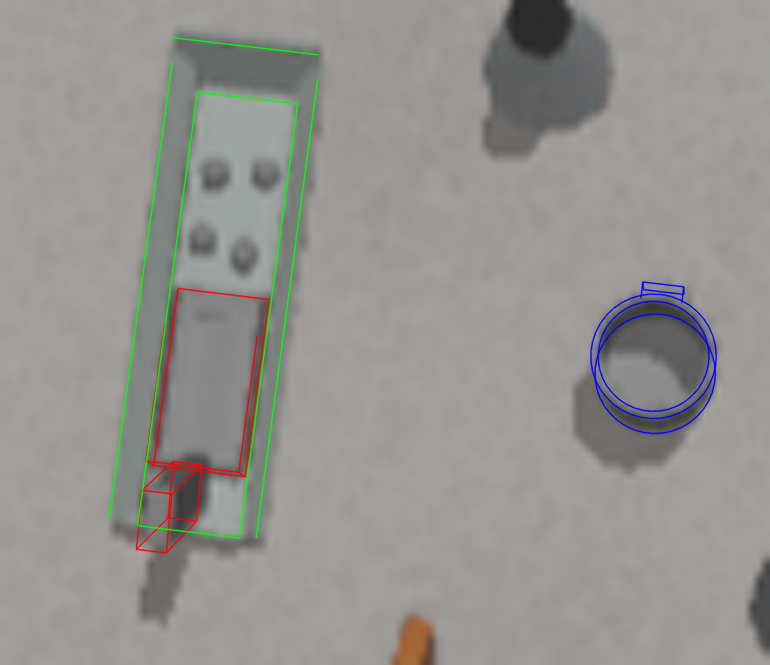

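View pics/ov_side.png

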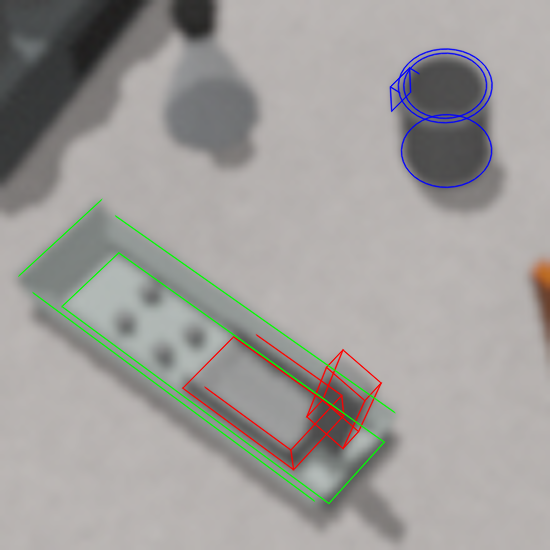

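```bash
python3 -m jog '0 0 0.05 0 0 0 1;0 0 0.08 0 0 0 1;0 0 0.08 0 0 0 1;0 0 0.08 0 0 0 1'; python3 -m jog '0 0 0 0 0 0 0;0 0 0 0 0 0 0;0 0 0 0 0 0 0;0 0 0 0 0 0 0;0 0 0 0 0 0 0;0 0 0 0 0 0 0'
python3 - <<'E'
from go import *
print(read_state())
E
```

```text
time_s: 4.6
position: [0.464, 0.2605, 0.0845]
tcp_rot: [[0.148, 0.955, 0.256], [0.989, -0.143, -0.038], [0.0, 0.259, -0.966]]
force: [0.4, -0.3, 0.9]
opening: 0.997
time_s: 5.35
position: [0.4633, 0.2612, 0.0832]
tcp_rot: [[0.147, 0.956, 0.255], [0.989, -0.142, -0.038], [-0.0, 0.258, -0.966]]
force: [0.9, 0.6, -0.8]
opening: 0.403
{'time_s': 5.35, 'joint_positions': array([ 21.82075576,  32.70326106, 111.015743  , -18.35650776,
        24.40650841, -43.78462575]), 'qvel': array([-0.04232562,  0.06523848, -0.02454618,  0.00793975, -0.0073115 ,
        0.03910284]), 'tau': array([ 1.05236392e-02, -3.67622387e+01, -8.49409014e+00, -2.73323776e-01,
       -5.63316699e-01, -9.57103068e-03]), 'position': array([0.46333095, 0.26119744, 0.08324548]), 'tcp_rot': array([[ 1.46689874e-01,  9.55714591e-01,  2.55130755e-01],
       [ 9.89182513e-01, -1.41676666e-01, -3.80220785e-02],
       [-1.92180519e-04,  2.57948335e-01, -9.66158693e-01]]), 'force': array([ 0.87558582,  0.57205615, -0.8020701 ]), 'moment': array([ 0.13392685,  0.03453935, -0.03826286]), 'opening': 0.4029163036637881}
```

```bash
python3 -m jog '0 0 0 0 0 0 0;0 0 0 0 0 0 0;0 0 0 0 0 0 0;0 0 0 0 0 0 0;0 0 0 0 0 0 0'
python3 - <<'E'
from go import *
from ov import *
s=read_state(); print(s['force'],s['moment'])
R=Rtool(-8.2,0); rel([.4626,.263,.084],R)
for n in('top','side'):
    p,d=capture(n); np.save(f'pics/{n}3.npy',d); np.save(f'pics/{n}3p.npy',p)
for n,(x,y,w,h,s) in {'top':(160,110,110,95,6),'side':(165,190,110,110,5)}.items():
    p=np.load(f'pics/{n}3p.npy'); im=big(p,x,y,w,h,s); cv2.imwrite(f'pics/g_{n}.png',im)
E
```

```text
time_s: 5.98
position: [0.4634, 0.2612, 0.0833]
tcp_rot: [[0.147, 0.956, 0.255], [0.989, -0.142, -0.038], [-0.0, 0.258, -0.966]]
force: [0.8, 1.0, -1.4]
opening: 0.163
[ 0.8325313   0.95580017 -1.43300288] [0.32205794 0.01788109 0.16533029]
row: [ 0.0016 -0.0009 -0.001 ] [-0.04  0.06 -0.22] | dist 0.002 ang 0.2
```

View pics/g_top.png

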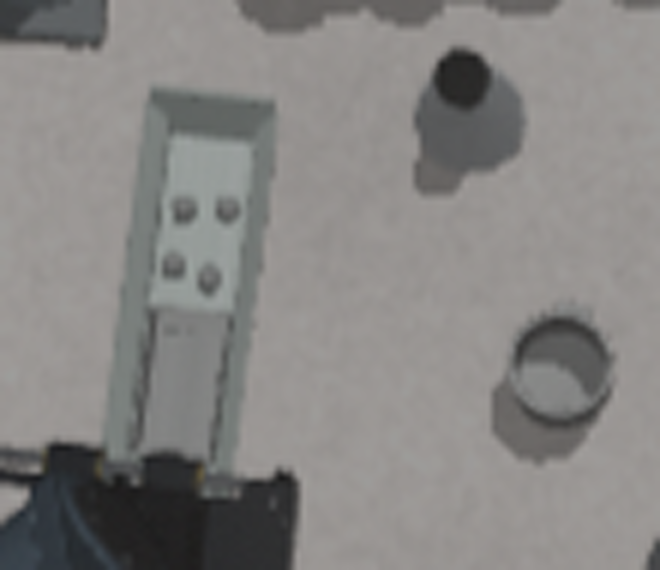

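View pics/g_side.png

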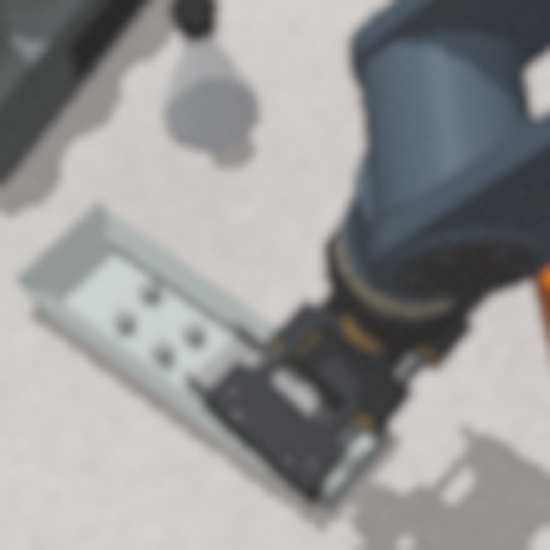

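```bash
python3 -m jog '0 0.0058 0.0026 0 0 0 0;0 0.0116 0.0041 0 0 0 0;0 0.0174 0.0057 0 0 0 0;0 0.0232 0.0072 0 0 0 0;0 0.0290 0.0088 0 0 0 0;0 0.0348 0.0103 0 0 0 0;0 0.0406 0.0119 0 0 0 0;0 0.0464 0.0134 0 0 0 0'; python3 -m jog '0 0.0058 0.0016 0 0 0 0;0 0.0116 0.0031 0 0 0 0;0 0.0174 0.0047 0 0 0 0;0 0.0232 0.0062 0 0 0 0'
python3 - <<'E'
from go import *
from ov import *
s=read_state(); print(s['force'],s['moment'],np.degrees(np.arctan2(*s['tcp_rot'][1::-1,2])))
for n,(x,y,w,h,s) in {'top':(160,110,110,95,6),'side':(165,190,110,110,5)}.items():
    p,d=capture(n); im=big(p,x,y,w,h,s); cv2.imwrite(f'pics/h_{n}.png',im)
E
```

```text
time_s: 7.08
position: [0.5086, 0.2548, 0.0829]
tcp_rot: [[0.146, 0.956, 0.253], [0.989, -0.141, -0.038], [-0.0, 0.255, -0.967]]
force: [-8.3, 4.8, 9.5]
opening: 0.163
time_s: 7.58
position: [0.5323, 0.2515, 0.083]
tcp_rot: [[0.146, 0.957, 0.252], [0.989, -0.141, -0.037], [-0.0, 0.255, -0.967]]
force: [-8.7, 5.3, 9.2]
opening: 0.158
[-8.74222842  5.28490188  9.18446805] [1.1019829  0.94482317 0.49174109] -8.435221471376856
```

View pics/h_top.png

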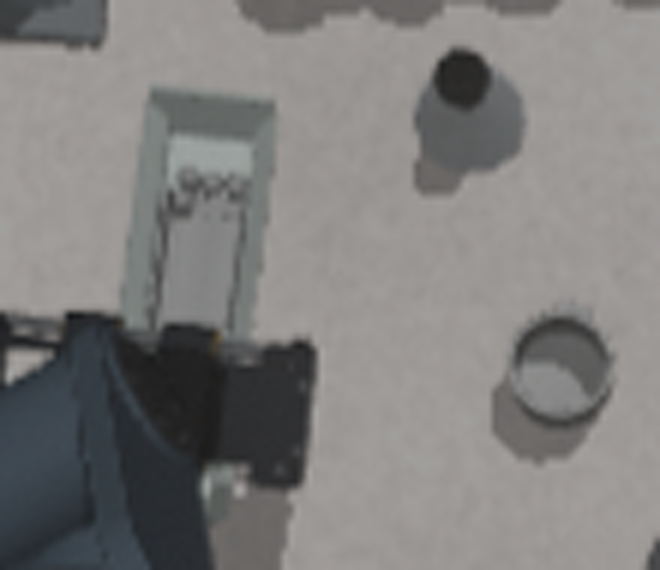

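View pics/h_side.png

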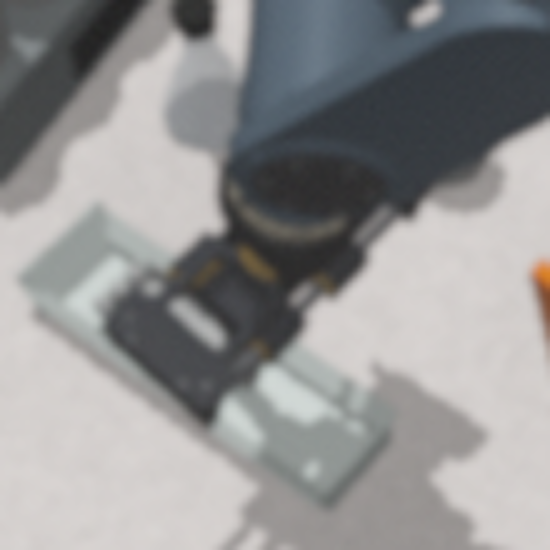

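```bash
python3 -m jog '0 0.0058 0.0016 0 0 0 0;0 0.0116 0.0031 0 0 0 0;0 0.0174 0.0047 0 0 0 0;0 0.0212 0.0057 0 0 0 0;0 0.0250 0.0067 0 0 0 0'
python3 - <<'E'
from go import *
from ov import *
s=read_state(); print(s['force'],s['moment'],np.degrees(np.arctan2(*s['tcp_rot'][1::-1,2])))
for n,(x,y,w,h,s) in {'top':(170,115,60,60,10)}.items():
    p,d=capture(n); im=big(p,x,y,w,h,s); cv2.imwrite(f'pics/i_{n}.png',im)
E
```

```text
time_s: 8.3
position: [0.5574, 0.2479, 0.083]
tcp_rot: [[0.146, 0.957, 0.251], [0.989, -0.142, -0.037], [-0.0, 0.254, -0.967]]
force: [-11.1, 6.2, 12.2]
opening: 0.16
[-11.12871199   6.16512063  12.2408552 ] [1.24120016 1.20243395 0.5097311 ] -8.432518658228556
```

View pics/i_top.png

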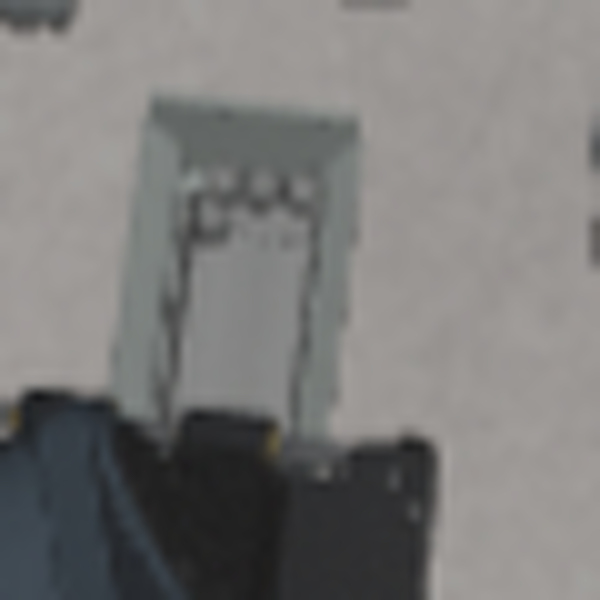

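```bash
python3 -m jog '0.0005 0.0048 0.0013 0 0 0 0;0.001 0.0097 0.0026 0 0 0 0;0.001 0.0126 0.0034 0 0 0 0;0.001 0.0155 0.0041 0 0 0 0'
python3 - <<'E'
from go import *
from ov import *
s=read_state(); print(s['force'],s['moment'],np.degrees(np.arctan2(*s['tcp_rot'][1::-1,2])))
for n,(x,y,w,h,s) in {'top':(170,115,60,60,10)}.items():
    p,d=capture(n); im=big(p,x,y,w,h,s); cv2.imwrite(f'pics/j_{n}.png',im)
E
```

```text
time_s: 8.85
position: [0.5646, 0.247, 0.0828]
tcp_rot: [[0.148, 0.96, 0.237], [0.989, -0.143, -0.039], [-0.004, 0.24, -0.971]]
force: [-32.4, 11.9, 31.4]
opening: 0.158
[-32.35549741  11.85294902  31.40955404] [2.11198043 3.81972888 0.56128194] -9.394095077727544
```

View pics/j_top.png

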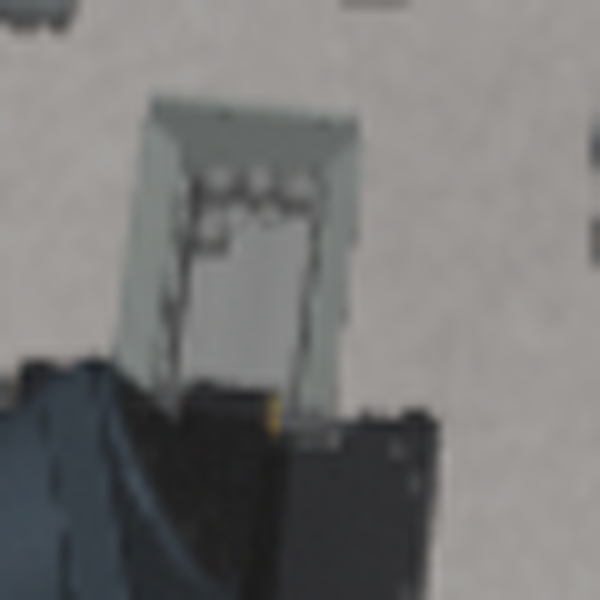

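```bash
cat > plan.py <<'E'
from go import *
def tcp_for_lip(lip,yaw,phi):
    th=np.radians(yaw); f=np.array([np.cos(th),np.sin(th),0]); p=np.radians(phi)
    xx=-.1145*np.cos(p)-.080*np.sin(p); zz=-.1145*np.sin(p)+.080*np.cos(p)
    return np.array(lip)+f*xx+[0,0,zz]
E
python3 - <<'E'
from plan import *
yaw=-8.4; f=np.array([np.cos(np.radians(yaw)),np.sin(np.radians(yaw)),0])
lip0=np.array([.563,.2480,.0838])+f*.1145-[0,0,.080]
cmd=(np.array([.5755,.2477,.083]),Rtool(-8.4,0))
for phi in(0,3,6,9,12,15,18,21):
    h=.0895*np.sin(np.radians(phi))+(.001 if phi else 0)
    lip=lip0+f*(.6*h)+[0,0,h]
    print(phi,lip.round(3),tcp_for_lip(lip,yaw,phi).round(4)); rel(tcp_for_lip(lip,yaw,phi),Rtool(yaw,phi),cmd=cmd)
E
```

```text
0 [0.676 0.231 0.004] [0.563  0.248  0.0838]
row: [-0.0015 -0.0118 -0.004 ] [0. 0. 0.] | dist 0.013 ang 0.0
3 [0.68  0.231 0.009] [0.5624 0.2481 0.0834]
row: [-0.0015 -0.0125 -0.0037] [-3. -0. -0.] | dist 0.013 ang 3.0
6 [0.682 0.23  0.014] [0.5615 0.2482 0.0817]
row: [-0.0015 -0.0138 -0.0024] [-6. -0.  0.] | dist 0.014 ang 6.0
9 [0.685 0.23  0.019] [0.5609 0.2483 0.0799]
row: [-0.0015 -0.0148 -0.0008] [-9.  0. -0.] | dist 0.015 ang 9.0
12 [0.688 0.23  0.023] [0.5607 0.2483 0.0779]
row: [-0.0015 -0.0156  0.0011] [-12.   0.  -0.] | dist 0.016 ang 12.0
15 [0.691 0.229 0.028] [0.5607 0.2483 0.0756]
row: [-0.0015 -0.0161  0.0033] [-15.   0.  -0.] | dist 0.017 ang 15.0
18 [0.693 0.229 0.032] [0.5611 0.2483 0.0732]
row: [-0.0015 -0.0164  0.0058] [-18.  -0.  -0.] | dist 0.017 ang 18.0
21 [0.696 0.228 0.037] [0.5618 0.2482 0.0705]
row: [-0.0015 -0.0164  0.0085] [-21.   0.  -0.] | dist 0.019 ang 21.0
```

```bash
python3 -m jog '0 -0.0070 -0.003 -1 0 0 0;0 -0.0095 -0.0035 -3 0 0 0;0 -0.0108 -0.0026 -6 0 0 0;0 -0.0118 -0.001 -9 0 0 0;0 -0.0126 0.0008 -12 0 0 0;0 -0.0131 0.003 -15 0 0 0;0 -0.0134 0.005 -18 0 0 0;0 -0.0134 0.005 -18 0 0 0'
python3 - <<'E'
from go import *
from ov import *
s=read_state(); print(s['force'],s['moment'],np.degrees(np.arctan2(*s['tcp_rot'][1::-1,2])))
for n,(x,y,w,h,s) in {'top':(170,115,60,60,10),'side':(165,190,110,110,5)}.items():
    p,d=capture(n); im=big(p,x,y,w,h,s); cv2.imwrite(f'pics/k_{n}.png',im)
E
```

```text
time_s: 9.9
position: [0.5653, 0.2483, 0.0795]
tcp_rot: [[0.149, 0.831, 0.535], [0.989, -0.124, -0.084], [-0.003, 0.542, -0.84]]
force: [-11.5, -1.2, 24.1]
opening: 0.158
[-11.46972283  -1.19619635  24.09675237] [-0.73155475 -0.13640543 -0.17212   ] -8.897974159008879
```

View pics/k_top.png

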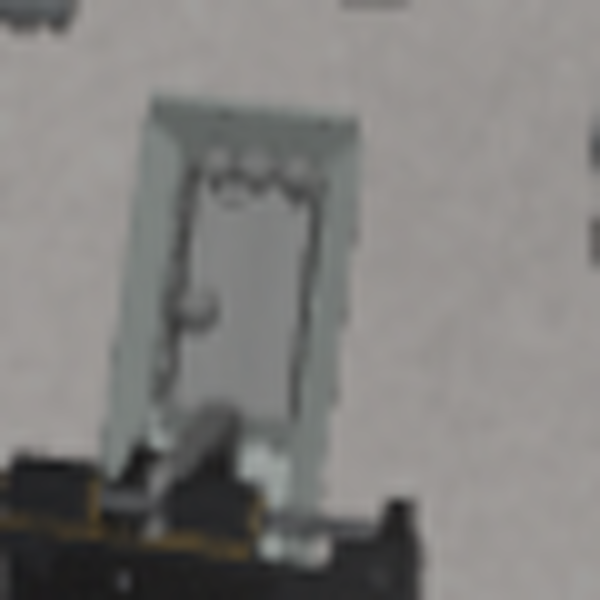

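View pics/k_side.png

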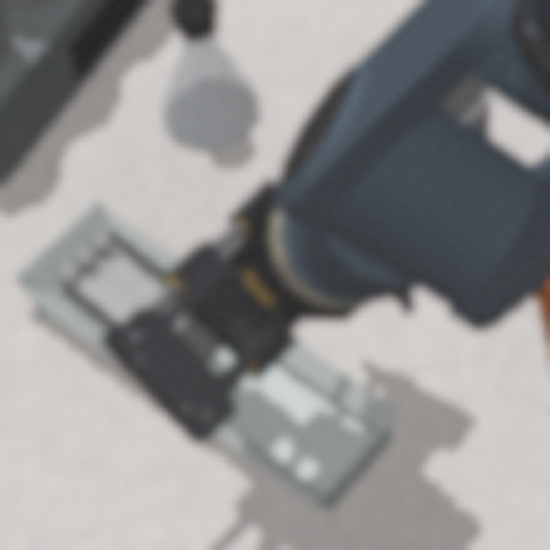

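```bash
cat > fl.py <<'E'
from go import *
def prof(n,pitchlip=None,yaw=-8.4):
    p,d=capture(n); C=cloud(n,p,d); C[...,2]-={'top':.0014,'side':-.0012}[n]
    P=C.reshape(-1,3); P=P[np.isfinite(P[:,0])]
    o=np.array([.576,.248 if n=='side' else .2458,0]); th=np.radians(yaw)
    D=P-o; x=D[:,0]*np.cos(th)+D[:,1]*np.sin(th); y=-D[:,0]*np.sin(th)+D[:,1]*np.cos(th)
    for a in np.arange(-.02,.14,.008):
        m=(x>a)&(x<a+.008)&(np.abs(y)<.014)
        if m.sum()>2: print(n,round(a+.004,3),'z med',np.round(np.median(P[m,2]),4),'max',P[m,2].max().round(3),m.sum())
E
python3 - <<'E'
from fl import *
prof('top'); prof('side')
E
```

```text
top -0.016 z med 0.1102 max 0.115 15
top -0.008 z med 0.0932 max 0.101 17
top 0.0 z med 0.0629 max 0.085 14
top 0.008 z med 0.038 max 0.061 12
top 0.016 z med 0.0188 max 0.043 16
top 0.024 z med 0.0047 max 0.01 15
top 0.032 z med 0.006 max 0.021 20
top 0.04 z med 0.0124 max 0.026 21
top 0.048 z med 0.0118 max 0.023 19
top 0.056 z med 0.0111 max 0.015 18
top 0.064 z med 0.0104 max 0.02 19
top 0.072 z med 0.0107 max 0.023 17
top 0.08 z med 0.0122 max 0.018 18
top 0.088 z med 0.0122 max 0.023 19
top 0.096 z med 0.018 max 0.033 24
top 0.104 z med 0.0253 max 0.032 15
top 0.112 z med 0.0222 max 0.034 21
top 0.12 z med 0.0292 max 0.036 20
top 0.128 z med -0.0005 max 0.025 3
top 0.136 z med -0.0017 max 0.005 20
side -0.016 z med 0.0374 max 0.058 7
side -0.008 z med 0.0279 max 0.056 21
side 0.0 z med 0.0394 max 0.067 19
side 0.008 z med 0.0416 max 0.052 5
side 0.056 z med 0.0089 max 0.013 6
side 0.064 z med 0.0104 max 0.014 21
side 0.072 z med 0.0114 max 0.017 23
side 0.08 z med 0.0135 max 0.018 20
side 0.088 z med 0.0133 max 0.017 22
side 0.096 z med 0.0188 max 0.032 34
side 0.104 z med 0.0265 max 0.029 15
side 0.112 z med 0.0207 max 0.031 21
side 0.12 z med 0.0289 max 0.035 28
```

Run:
```python
from plan import *
yaw=-8.6; f=np.array([np.cos(np.radians(yaw)),np.sin(np.radians(yaw)),0]); de=12.5
lip0=np.array([.5653,.2483,.0098])+f*.121; lip0[2]=.0098
cmd=(np.array([.564,.2490,.0747]),Rtool(-8.4,18))
for r,p in((2,5),(5,7),(10,9.5),(15,12),(20,15),(26,18),(32,21)):
    lip=lip0+f*(.62*r/1000)+[0,0,r/1000]
    t=tcp_for_lip(lip,yaw,p); print(p,t.round(4)); rel(t,Rtool(-8.4,p+de),cmd=cmd)
```

```text
5 [0.5665 0.2481 0.0815]
row: [-0.0005  0.0059 -0.0043] [0.5 0.  0. ] | dist 0.007 ang 0.5
7 [0.566  0.2482 0.0802]
row: [-0.0005  0.0048 -0.0035] [-1.5 -0.  -0. ] | dist 0.006 ang 1.5
9.5 [0.5664 0.2481 0.0798]
row: [-0.0005  0.0048 -0.0029] [-4. -0. -0.] | dist 0.006 ang 4.0
12 [0.567  0.2481 0.0792]
row: [-0.0005  0.005  -0.0021] [-6.5  0.  -0. ] | dist 0.006 ang 6.5
15 [0.5674 0.248  0.0774]
row: [-0.0005  0.0044 -0.0004] [-9.5  0.  -0. ] | dist 0.004 ang 9.5
18 [0.5688 0.2478 0.0765]
row: [-0.0005  0.0051  0.0012] [-12.5  -0.    0. ] | dist 0.005 ang 12.5
21 [0.5705 0.2475 0.0755]
row: [-0.0005  0.006   0.003 ] [-15.5  -0.    0. ] | dist 0.007 ang 15.5
```

```bash
python3 -m jog '0 0.006 -0.0043 0.5 0 0 0;0 0.0048 -0.0035 -1.5 0 0 0;0 0.0048 -0.003 -4 0 0 0;0 0.005 -0.0021 -6.5 0 0 0;0 0.0045 -0.0005 -9.5 0 0 0;0 0.0045 -0.0005 -9.5 0 0 0'
python3 - <<'E'
from fl import *
from ov import *
s=read_state(); print(s['force'],s['moment'],np.degrees(np.arctan2(*s['tcp_rot'][1::-1,2])))
prof('top');
for n,(x,y,w,h,s) in {'top':(170,115,60,60,10),'side':(165,190,110,110,5)}.items():
    p,d=capture(n); im=big(p,x,y,w,h,s); cv2.imwrite(f'pics/l_{n}.png',im)
E
```

```text
time_s: 10.85
position: [0.5866, 0.272, 0.1129]
tcp_rot: [[0.167, 0.775, 0.61], [0.986, -0.114, -0.125], [-0.028, 0.622, -0.783]]
force: [0.3, 0.3, -1.1]
opening: 0.158
[ 0.25281955  0.26824354 -1.05573065] [0.21613249 0.55029518 0.05134287] -11.622466865016358
top -0.016 z med 0.013 max 0.209 18
top -0.008 z med 0.0099 max 0.15 8
top 0.0 z med 0.0056 max 0.146 14
top 0.008 z med 0.0057 max 0.13 18
top 0.016 z med 0.005 max 0.009 20
top 0.024 z med 0.0064 max 0.01 17
top 0.032 z med 0.0044 max 0.013 18
top 0.04 z med 0.0073 max 0.067 24
top 0.048 z med 0.0064 max 0.065 27
top 0.056 z med 0.0481 max 0.072 21
top 0.064 z med 0.0065 max 0.064 19
top 0.072 z med 0.0448 max 0.079 26
top 0.08 z med 0.0084 max 0.075 25
top 0.088 z med 0.0051 max 0.078 22
top 0.096 z med 0.0094 max 0.069 23
top 0.104 z med 0.0132 max 0.079 28
top 0.112 z med 0.0275 max 0.079 29
top 0.12 z med 0.0563 max 0.078 26
top 0.128 z med 0.0597 max 0.077 7
top 0.136 z med 0.0016 max 0.01 12
```

View pics/l_top.png

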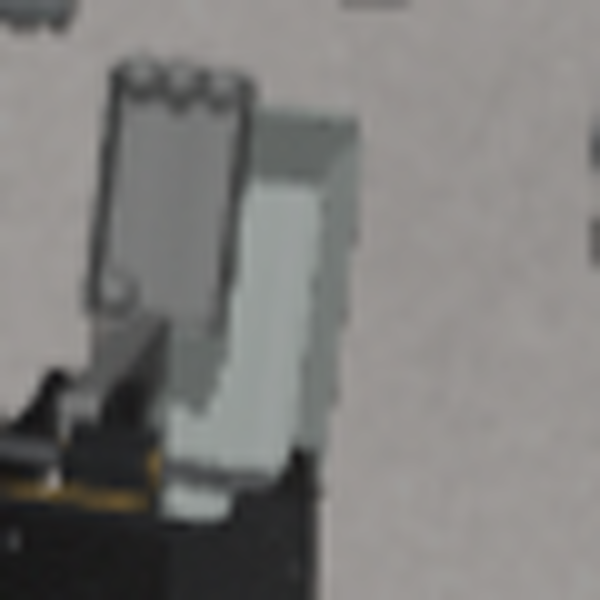

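View pics/l_side.png

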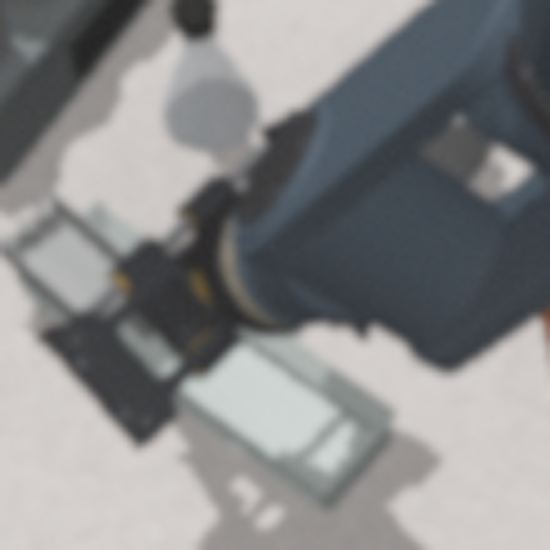

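Run:
```python
from go import *
s=read_state(); print(s['joint_positions'].round(1), s['qvel'].round(2), s['position'])
R=s['tcp_rot']; print(np.degrees(np.arcsin(-R[2,0])),np.degrees(np.arccos(-R[2,2])))
```

```text
[ 25.3  37.2 107.3 -81.9  22.3  19.4] [-0.37  0.15  0.35 -0.02  0.06  0.1 ] [0.58574119 0.27029367 0.11192516]
1.652745013836579 38.36226158620311
```

Run:
```python
from fl import *
from ov import *
for n,(x,y,w,h,s) in {'top':(170,115,60,60,10),'side':(150,190,110,110,5)}.items():
    p,d=capture(n); im=big(p,x,y,w,h,s); cv2.imwrite(f'pics/m_{n}.png',im)
s=read_state(); print(s['joint_positions'].round(1), s['position'],s['qvel'].round(2))
C=cloud('top',None,capture('top')[1])
def q(u,v): return C[v-1:v+2,u-1:u+2].reshape(-1,3)
for c,r in((140,75),(182,80),(220,85),(180,120),(170,200),(165,300),(165,330),(130,200)):
    a=q(170+c//10,115+r//10); print(c,r,np.nanmedian(a,0).round(4))
```

```text
[ 25.3  37.2 107.3 -81.9  22.3  19.4] [0.58578238 0.26991553 0.11182774] [-0.11  0.13 -0.03 -0.09 -0.05 -0.01]
140 75 [0.7016 0.262  0.0668]
182 80 [0.6976 0.2475 0.0688]
220 85 [0.7013 0.2356 0.0607]
180 120 [0.6875 0.2498 0.0584]
170 200 [0.6595 0.2543 0.0522]
165 300 [0.6267 0.2587 0.0428]
165 330 [0.6152 0.2568 0.067 ]
130 200 [0.6602 0.2678 0.0525]
```

View pics/m_top.png

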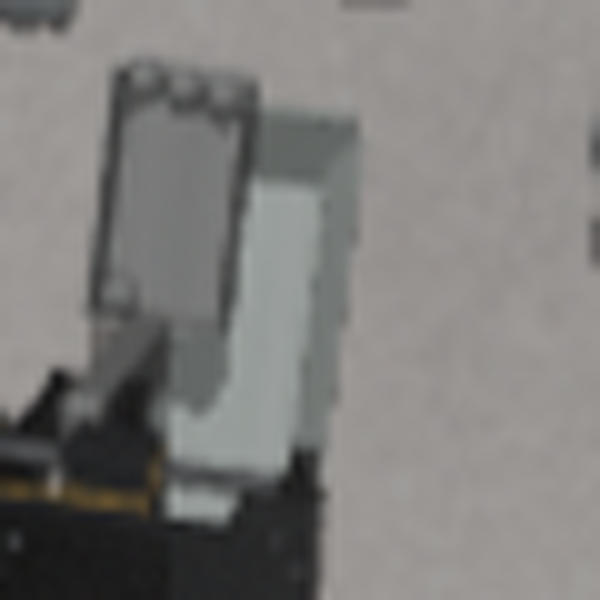

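View pics/m_side.png

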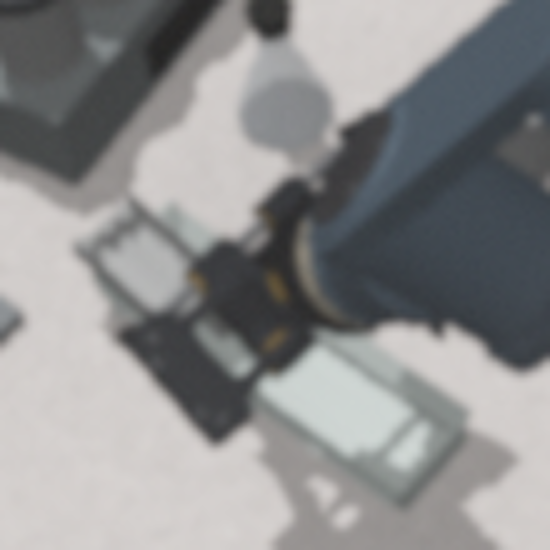

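Run:
```python
from plan import *
s=read_state(); p0=s['position']; 
for k,(p,yaw) in enumerate([((.582,.268,.120),-11.2),((.57,.262,.132),-10.5),((.555,.255,.146),-10),((.54,.247,.162),-9.5),((.52,.235,.178),-9),((.50,.22,.19),-9)]):
    rel(p,Rtool(yaw,23.4),s)
```

```text
row: [-0.0028  0.0023 -0.0085] [-0.05  0.42  2.12] | dist 0.009 ang 2.2
row: [-0.0111  0.0011 -0.0244] [-0.06  0.86  1.57] | dist 0.027 ang 1.8
row: [-0.0209 -0.0011 -0.0436] [-0.07  1.17  1.18] | dist 0.048 ang 1.7
row: [-0.0318 -0.0019 -0.0642] [-0.08  1.48  0.79] | dist 0.072 ang 1.7
row: [-0.0475 -0.0061 -0.0874] [-0.08  1.79  0.39] | dist 0.1 ang 1.8
row: [-0.066  -0.0124 -0.107 ] [-0.08  1.79  0.39] | dist 0.126 ang 1.8
```

```bash
python3 -m jog '-0.003 0.002 -0.0085 0 0 1;-0.011 0.001 -0.0244 0 0.9 1.2 0;-0.021 -0.001 -0.0436 0 1.2 1 0' 2>&1 | tail -3;  python3 -m jog '-0.003 0.002 -0.0085 0 0 1 0;-0.011 0.001 -0.0244 0 0.9 1.2 0;-0.021 -0.001 -0.0436 0 1.2 1 0'
python3 - <<'E'
from plan import *
s=read_state(); print(s['joint_positions'].round(1))
print(np.degrees(np.arcsin(-s['tcp_rot'][2,0])),np.degrees(np.arccos(-s['tcp_rot'][2,2])))
for k,(p,yaw) in enumerate([((.54,.247,.162),-9.5),((.52,.235,.178),-9),((.50,.22,.19),-9),((.48,.20,.2),-9)]):
    rel(p,Rtool(yaw,23.4),s)
E
```

```text
invalid input at $[0]: expected 7 numbers
time_s: 11.52
position: [0.5541, 0.2545, 0.1471]
tcp_rot: [[0.171, 0.773, 0.611], [0.985, -0.133, -0.106], [-0.001, 0.621, -0.784]]
force: [0.1, 1.0, -1.7]
opening: 0.157
[ 24.6  31.6 111.9 -80.9  20.8  18.5]
0.045210170986095005 38.35372181732054
row: [-0.0098 -0.0007 -0.0195] [-0.05  0.24 -0.22] | dist 0.022 ang 0.3
row: [-0.0251 -0.0046 -0.043 ] [-0.05  0.55 -0.62] | dist 0.05 ang 0.8
row: [-0.0433 -0.0106 -0.063 ] [-0.05  0.55 -0.62] | dist 0.077 ang 0.8
row: [-0.0664 -0.0172 -0.081 ] [-0.05  0.55 -0.62] | dist 0.106 ang 0.8
```

```bash
python3 -m jog '-0.01 -0.001 -0.0195 0 0.2 0 0;-0.025 -0.0046 -0.043 0 0.5 -0.5 0;-0.043 -0.0106 -0.063 0 0.5 -0.6 0;-0.066 -0.0172 -0.081 0 0.5 -0.6 0'
python3 - <<'E'
from plan import *
from ov import *
s=read_state(); print(s['joint_positions'].round(1))
print(np.degrees(np.arcsin(-s['tcp_rot'][2,0])),np.degrees(np.arccos(-s['tcp_rot'][2,2])))
for k,(p,yaw) in enumerate([((.46,.175,.20),-9),((.45,.145,.2),-9),((.44,.115,.20),-9),((.435,.085,.2),-9),((.43,.055,.2),-9),((.43,.045,.2),-9)]):
    rel(p,Rtool(yaw,23.4),s)
for n,(x,y,w,h,s) in {'top':(170,115,100,100,6),'side':(165,170,110,110,5)}.items():
    p,d=capture(n); im=big(p,x,y,w,h,s); cv2.imwrite(f'pics/n_{n}.png',im)
E
```

```text
time_s: 12.02
position: [0.4796, 0.2005, 0.2006]
tcp_rot: [[0.157, 0.774, 0.614], [0.988, -0.123, -0.097], [0.0, 0.622, -0.783]]
force: [-0.3, 0.2, -0.6]
opening: 0.158
[ 21.3  20.2 122.2 -80.6  18.5  14.7]
-0.0052570832032278626 38.434419631539576
row: [-0.0282 -0.0124 -0.0091] [ 0.03  0.   -0.01] | dist 0.032 ang 0.0
row: [-0.0594 -0.0165 -0.0123] [ 0.03  0.   -0.01] | dist 0.063 ang 0.0
row: [-0.0906 -0.0205 -0.0155] [ 0.03  0.   -0.01] | dist 0.094 ang 0.0
row: [-0.1211 -0.0207 -0.0157] [ 0.03  0.   -0.01] | dist 0.124 ang 0.0
row: [-0.1515 -0.0209 -0.0158] [ 0.03  0.   -0.01] | dist 0.154 ang 0.0
row: [-0.1613 -0.0197 -0.0149] [ 0.03  0.   -0.01] | dist 0.163 ang 0.0
```

View pics/n_top.png

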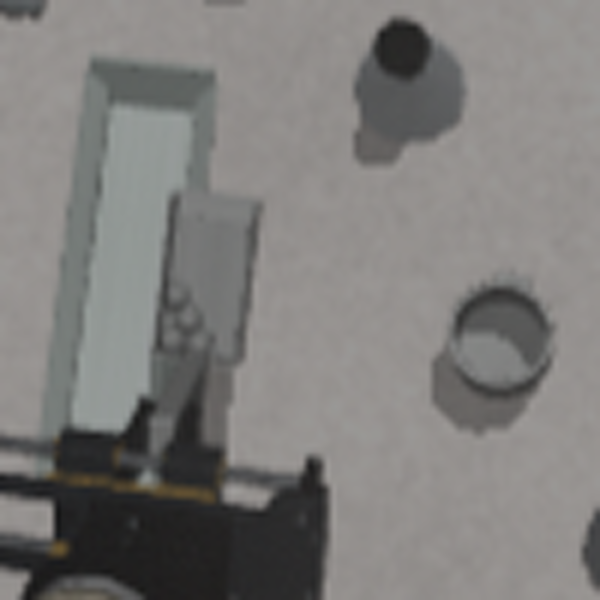

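View pics/n_side.png

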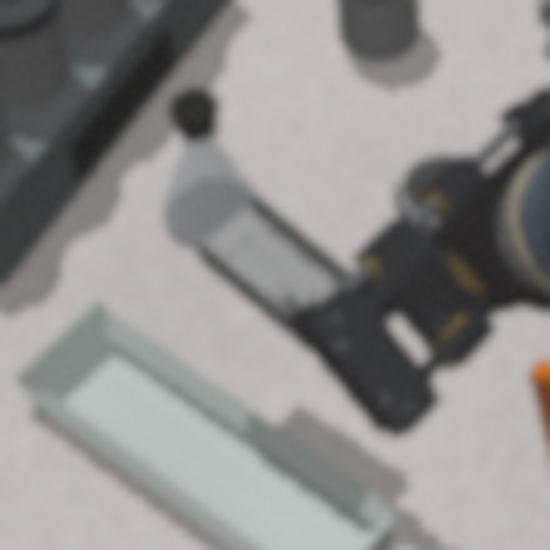

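```bash
python3 -m jog '0 0 0 3 0 0 0;-0.01 -0.003 -0.003 6 0 0 0;-0.028 -0.012 -0.009 9 0 0 0;-0.059 -0.0165 -0.012 9 0 0 0;-0.09 -0.0205 -0.0155 9 0 0 0;-0.121 -0.021 -0.016 9 0 0 0;-0.121 -0.021 -0.016 9 0 0 0'
python3 - <<'E'
from plan import *
from ov import *
s=read_state(); print(s['joint_positions'].round(1))
print(np.degrees(np.arcsin(-s['tcp_rot'][2,0])),np.degrees(np.arccos(-s['tcp_rot'][2,2])))
for n,(x,y,w,h,s) in {'top':(170,115,110,100,6),'side':(190,150,110,110,5)}.items():
    p,d=capture(n); np.save(f'pics/{n}4p.npy',p); np.save(f'pics/{n}4.npy',d);im=big(p,x,y,w,h,s); cv2.imwrite(f'pics/o_{n}.png',im)
E
```

```text
time_s: 13.0
position: [0.4353, 0.0841, 0.1989]
tcp_rot: [[0.162, 0.86, 0.483], [0.987, -0.141, -0.08], [-0.001, 0.49, -0.872]]
force: [0.4, 0.1, -0.1]
opening: 0.155
[ -0.4  12.4 128.7 -24.2  10.8 -58.4]
0.04864030607509023 29.322318405895512
```

View pics/o_top.png

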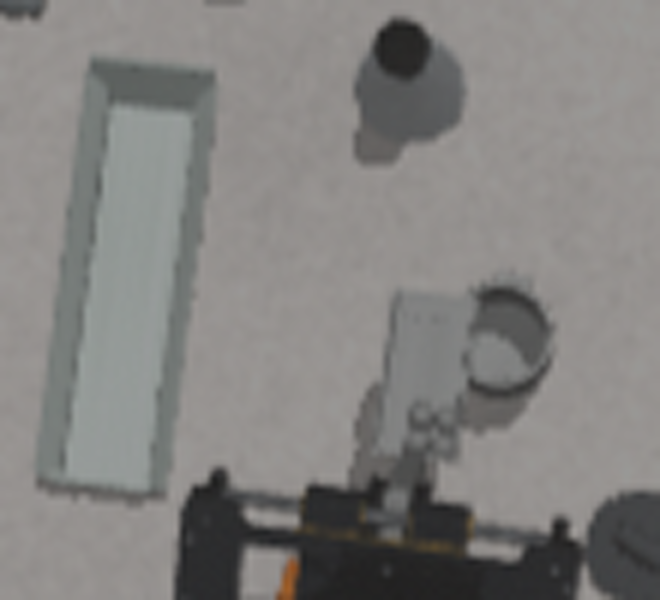

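View pics/o_side.png

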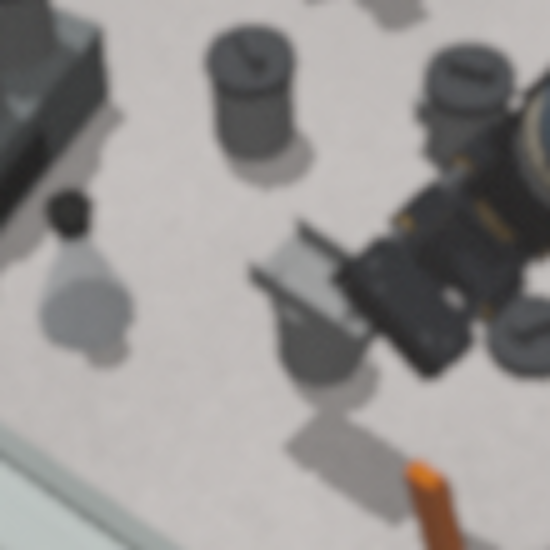

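```bash
cat > sf.py <<'E'
from fit import *
from go import *
def sfit(n,d,s,de=12.5,zoff=None):
    C=cloud(n,None,d); C[...,2]-={'top':.0014,'side':-.0012}[n]
    P=C.reshape(-1,3); P=P[np.isfinite(P[:,0])]
    T=s['position']; z=s['tcp_rot'][:,2]; yaw=np.arctan2(z[1],z[0]); ph=np.arctan2(np.hypot(z[0],z[1]),-z[2])-np.radians(15)-np.radians(de)
    def Rs(yaw,ph): return Ro.from_euler('ZY',[yaw,-ph]).as_matrix()
    R=Rs(yaw,ph); o=T-R@np.array([-.063,0,.08])
    L=(P-o)@R
    m=(L[:,0]>-.03)&(L[:,0]<.06)&(np.abs(L[:,1])<.033)&(L[:,2]>-.015)&(L[:,2]<.035)
    Q=P[m]
    def f(v):
        L=(Q-v[:3])@Rs(v[3],v[4])
        return sd_scoop(L)
    r=least_squares(f,[*o,yaw,ph],loss='soft_l1',f_scale=.003,x_scale=[.01,.01,.01,.1,.1],diff_step=1e-4)
    v=r.x; print(n,len(Q),'rms',np.sqrt(2*r.cost/len(Q)).round(4),'o',v[:3].round(4),'pred',o.round(4),'yaw',np.degrees(v[3]).round(1),'pitch',np.degrees(v[4]).round(1),'pred',np.degrees(ph).round(1))
    R=Rs(v[3],v[4]); print('  lip',(v[:3]+R@[.0515,0,0]).round(4),'grip',(v[:3]+R@[-.063,0,.08]).round(4),'TCP',T.round(4))
    return v
E
python3 - <<'E'
from sf import *
s=read_state()
for n in('top','side'): sfit(n,np.load(f'pics/{n}4.npy'),s)
E
```

```text
top 343 rms 0.002 o [0.5154 0.069  0.1253] pred [0.5013 0.0753 0.1214] yaw -8.1 pitch 2.4 pred 1.9
  lip [0.5663 0.0617 0.1274] grip [0.4498 0.0783 0.2026] TCP [0.4365 0.0857 0.1993]
side 297 rms 0.0013 o [0.5057 0.0759 0.1258] pred [0.5013 0.0753 0.1214] yaw -9.4 pitch 1.0 pred 1.9
  lip [0.5565 0.0675 0.1266] grip [0.4422 0.0864 0.2047] TCP [0.4365 0.0857 0.1993]
```

```bash
cat >> plan.py <<'E'
DE=12.7; VX,VZ=.1235,-.076
def tl(lip,yaw,phi):
    th=np.radians(yaw); f=np.array([np.cos(th),np.sin(th),0]); p=np.radians(phi)
    return np.array(lip)-f*(VX*np.cos(p)-VZ*np.sin(p))-[0,0,VX*np.sin(p)+VZ*np.cos(p)], Rtool(yaw,phi+DE)
E
python3 - <<'E'
from plan import *
s=read_state(); J=np.array([.5316,.0353,0])
for yaw in(-20,-32,-45):
    th=np.radians(yaw); f=np.array([np.cos(th),np.sin(th),0])
    t,R=tl(J-f*.014+[0,0,.115],yaw,3); print(t.round(3)); rel(t,R,s)
E
```

```text
[0.399 0.084 0.184]
row: [-0.008  -0.0394 -0.0052] [-1.27 -5.44  9.44] | dist 0.041 ang 11.0
[0.412 0.11  0.184]
row: [ 0.0202 -0.0319 -0.001 ] [ -1.25 -11.45  19.83] | dist 0.038 ang 22.9
[0.432 0.135 0.184]
row: [ 0.0481 -0.0182  0.0067] [ -1.23 -17.96  31.08] | dist 0.052 ang 35.9
```

```bash
python3 -m jog '0.006 -0.002 0.001 0 -3 5.2 0;0.012 -0.005 0.002 0 -6 10.4 0;0.02 -0.008 0.003 -1 -9 15.5 0;0.028 -0.012 0.004 -1 -12 20.7 0;0.036 -0.015 0.005 -1 -15 26 0;0.048 -0.018 0.007 -1.2 -18 31 0;0.048 -0.018 0.007 -1.2 -18 31 0;0.048 -0.018 0.007 -1.2 -18 31 0'
python3 - <<'E'
from plan import *
from ov import *
s=read_state(); print(s['joint_positions'].round(1))
z=s['tcp_rot'][:,2];print(np.degrees(np.arcsin(-s['tcp_rot'][2,0])),np.degrees(np.arccos(-z[2])),np.degrees(np.arctan2(z[1],z[0])))
for n,(x,y,w,h,s) in {'top':(190,115,110,100,6),'side':(190,150,110,110,5)}.items():
    p,d=capture(n); np.save(f'pics/{n}5p.npy',p); np.save(f'pics/{n}5.npy',d);im=big(p,x,y,w,h,s); cv2.imwrite(f'pics/p_{n}.png',im)
from sf import *
s=read_state()
for n in('top','side'): sfit(n,np.load(f'pics/{n}5.npy'),s)
E
```

```text
time_s: 14.1
position: [0.4311, 0.1356, 0.1838]
tcp_rot: [[0.704, 0.612, 0.361], [0.71, -0.605, -0.36], [-0.003, 0.51, -0.86]]
force: [0.5, 0.3, -2.0]
opening: 0.158
[ 22.   21.3 117.1 -48.1  39.1  14.3]
0.1435900733497559 30.658202134394653 -44.97506890125141
top 356 rms 0.0021 o [0.4882 0.0758 0.1116] pred [0.4784 0.0871 0.1075] yaw -45.3 pitch 3.6 pred 3.2
  lip [0.5243 0.0392 0.1149] grip [0.4404 0.1241 0.1875] TCP [0.4309 0.1348 0.1839]
side 54 rms 0.0011 o [0.4862 0.0807 0.1115] pred [0.4784 0.0871 0.1075] yaw -44.9 pitch 4.0 pred 3.2
  lip [0.5226 0.0445 0.115 ] grip [0.4377 0.129  0.1869] TCP [0.4309 0.1348 0.1839]
```

View pics/p_top.png

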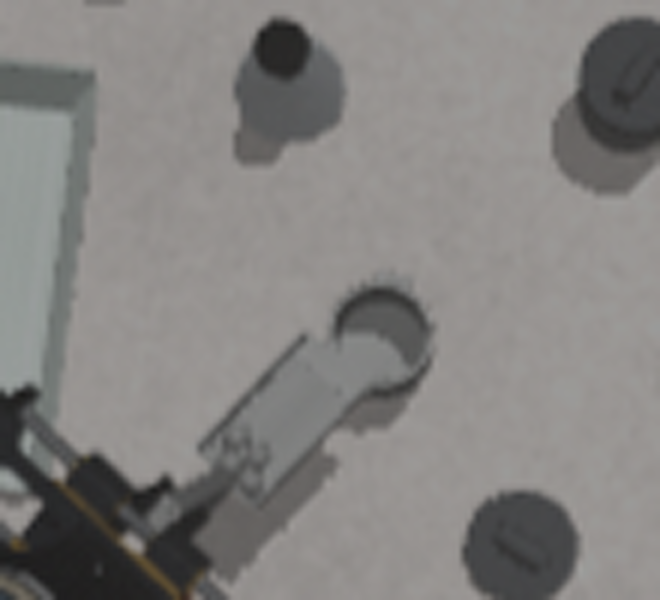

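View pics/p_side.png

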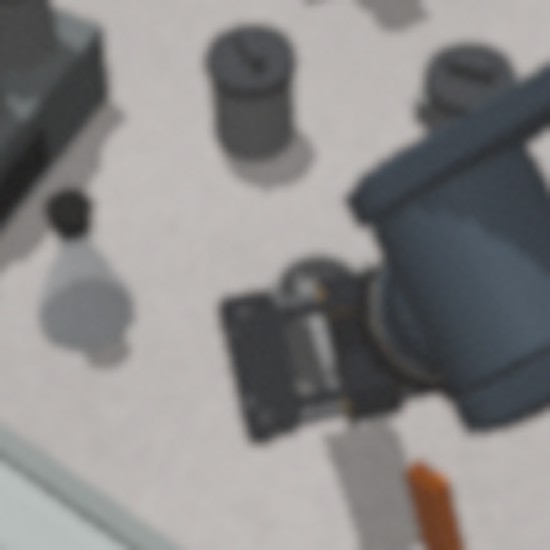

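Run:
```python
from plan import *
s=read_state(); J=np.array([.5316,.0353,0]); yaw=-45
th=np.radians(yaw); f=np.array([np.cos(th),np.sin(th),0]); l=np.array([-f[1],f[0],0])
for z,phi in((.098,3),(.082,3),(.082,-2),(.082,-8),(.082,-14),(.082,-20),(.082,-27),(.082,-34),(.083,-41),(.084,-48)):
    t,R=tl(J-f*.014-l*.0015+[0,0,z],yaw,phi); print(z,phi,t.round(3)); rel(t,R,s)
```

```text
0.098 3 [0.431 0.134 0.167]
row: [-0.0006 -0.0082  0.0143] [-0.05  0.05  0.21] | dist 0.016 ang 0.2
0.082 3 [0.431 0.134 0.151]
row: [-0.0006 -0.0163  0.028 ] [-0.05  0.05  0.21] | dist 0.032 ang 0.2
0.082 -2 [0.435 0.13  0.162]
row: [-0.0007 -0.0052  0.0221] [4.95 0.06 0.2 ] | dist 0.023 ang 5.0
0.082 -8 [0.442 0.123 0.174]
row: [-0.0007  0.0088  0.0162] [10.95  0.07  0.2 ] | dist 0.018 ang 11.0
0.082 -14 [0.449 0.116 0.186]
row: [-0.0008  0.0233  0.0118] [16.95  0.08  0.2 ] | dist 0.026 ang 17.0
0.082 -20 [0.457 0.108 0.196]
row: [-0.0008  0.0383  0.009 ] [22.95  0.09  0.19] | dist 0.039 ang 23.0
0.082 -27 [0.467 0.098 0.206]
row: [-0.0009  0.0559  0.0077] [29.95  0.1   0.19] | dist 0.056 ang 30.0
0.082 -34 [0.478 0.086 0.214]
row: [-0.0009  0.0736  0.0085] [36.95  0.11  0.18] | dist 0.074 ang 37.0
0.083 -41 [0.49  0.075 0.221]
row: [-0.001   0.0916  0.0107] [43.95  0.13  0.18] | dist 0.092 ang 44.0
0.084 -48 [0.502 0.063 0.227]
row: [-0.0011  0.109   0.0149] [50.95  0.14  0.17] | dist 0.11 ang 51.0
```

```bash
python3 -m jog '0 -0.008 0.014 0 0 0 0;-0.0006 -0.016 0.027 0 0 0 0;-0.0006 -0.0163 0.028 0 0 0 0;-0.0006 -0.0163 0.028 0 0 0 0'
python3 - <<'E'
from sf import *
from ov import *
for n,(x,y,w,h,s) in {'top':(190,115,110,100,6)}.items():
    p,d=capture(n); im=big(p,x,y,w,h,s); cv2.imwrite(f'pics/q_{n}.png',im)
s=read_state()
sfit('top',d,s)
E
```

```text
time_s: 14.7
position: [0.4314, 0.1342, 0.1518]
tcp_rot: [[0.706, 0.61, 0.36], [0.708, -0.607, -0.361], [-0.002, 0.51, -0.86]]
force: [-0.6, -0.8, -1.9]
opening: 0.157
top 358 rms 0.0024 o [0.4862 0.0754 0.0793] pred [0.4791 0.0868 0.0756] yaw -44.1 pitch 3.3 pred 3.2
  lip [0.5231 0.0396 0.0823] grip [0.4377 0.1224 0.1555] TCP [0.4315 0.1344 0.152 ]
```

View pics/q_top.png

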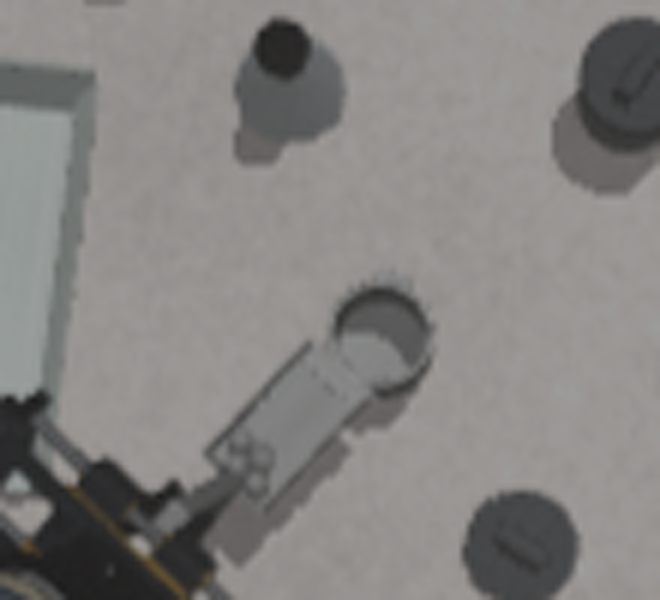

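Run:
```python
from sf import *
from ov import *
x,y,w,h,s=(205,130,70,65,11)
p,d=capture('top'); im=big(p,x,y,w,h,s)
R=Ro.from_euler('ZY',[np.radians(-44.6),-np.radians(3.3)]).as_matrix()
draw('top',im,scoop_lines()[:4],(R,np.array([.4862,.0754,.0793+.0014])),x,y,s,(0,0,255))
draw('top',im,jar_lines()[:3],pose(.5314,.0282,.0014,0),x,y,s,(255,0,0))
cv2.imwrite('pics/r_top.png',im)
im=big(p,x,y,w,h,s);cv2.imwrite('pics/r2_top.png',im)
```

```text
(no output)
```

View pics/r_top.png

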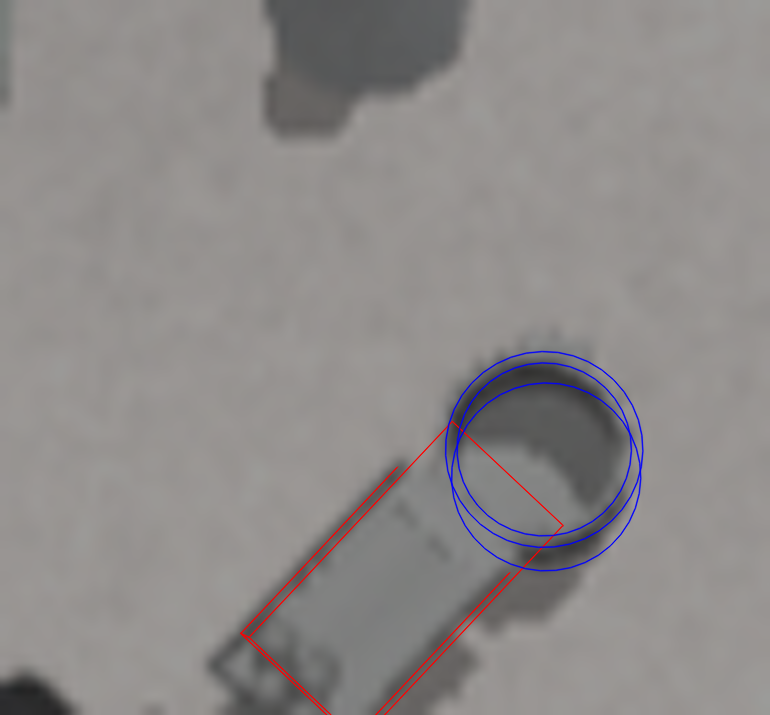

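View pics/r2_top.png

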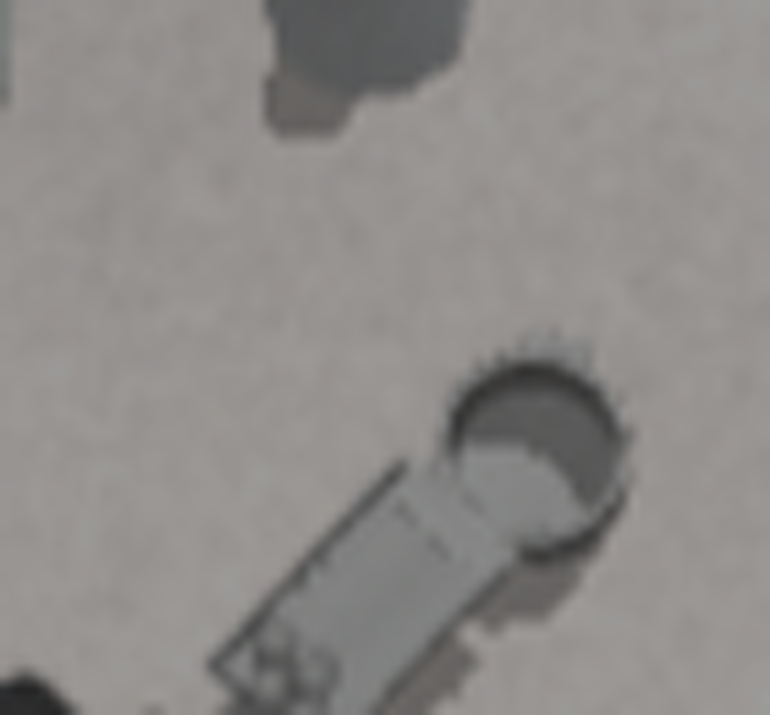

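```bash
sed -i 's/VX,VZ=.1235/VX,VZ=.1135/' plan.py
python3 - <<'E'
from plan import *
s=read_state(); J=np.array([.5316,.0353,0]); yaw=-45
th=np.radians(yaw); f=np.array([np.cos(th),np.sin(th),0]); l=np.array([-f[1],f[0],0])
for z,phi in((.082,3),(.082,-2),(.082,-8),(.082,-14),(.082,-20),(.082,-27),(.082,-34),(.083,-41),(.084,-48)):
    t,R=tl(J-f*.012-l*.0037+[0,0,z],yaw,phi); print(z,phi,t.round(3)); rel(t,R,s)
E
```

```text
0.082 3 [0.438 0.124 0.152]
row: [-0.0032  0.0098  0.006 ] [-0.01 -0.01  0.12] | dist 0.012 ang 0.1
0.082 -2 [0.442 0.12  0.162]
row: [-0.0032  0.0206  0.0008] [ 4.99 -0.    0.12] | dist 0.021 ang 5.0
0.082 -8 [0.449 0.113 0.173]
row: [-0.0032  0.034  -0.0042] [10.99  0.    0.12] | dist 0.034 ang 11.0
0.082 -14 [0.456 0.106 0.183]
row: [-0.0032  0.0478 -0.0078] [1.699e+01 1.000e-02 1.200e-01] | dist 0.049 ang 17.0
0.082 -20 [0.463 0.098 0.192]
row: [-0.0033  0.0619 -0.0099] [2.299e+01 2.000e-02 1.200e-01] | dist 0.063 ang 23.0
0.082 -27 [0.473 0.088 0.201]
row: [-0.0033  0.0786 -0.0105] [2.999e+01 2.000e-02 1.200e-01] | dist 0.079 ang 30.0
0.082 -34 [0.484 0.078 0.208]
row: [-0.0033  0.0952 -0.009 ] [3.699e+01 3.000e-02 1.200e-01] | dist 0.096 ang 37.0
0.083 -41 [0.495 0.066 0.215]
row: [-0.0034  0.112  -0.0064] [4.399e+01 4.000e-02 1.200e-01] | dist 0.112 ang 44.0
0.084 -48 [0.507 0.055 0.219]
row: [-0.0034  0.1283 -0.0019] [5.099e+01 5.000e-02 1.200e-01] | dist 0.128 ang 51.0
```

Move forward over the mouth first and check.

```bash
python3 -m jog '-0.0016 0.005 0.003 0 0 0 0;-0.0032 0.0098 0.006 0 0 0 0;-0.0032 0.0098 0.006 0 0 0 0'
python3 - <<'E'
from ov import *
x,y,w,h,s=(205,130,70,65,11)
p,d=capture('top'); im=big(p,x,y,w,h,s);cv2.imwrite('pics/u_top.png',im)
E
```

```text
time_s: 15.18
position: [0.4373, 0.1237, 0.1514]
tcp_rot: [[0.706, 0.61, 0.36], [0.708, -0.607, -0.361], [-0.002, 0.51, -0.86]]
force: [1.1, 0.3, -0.9]
opening: 0.162
```

View pics/u_top.png

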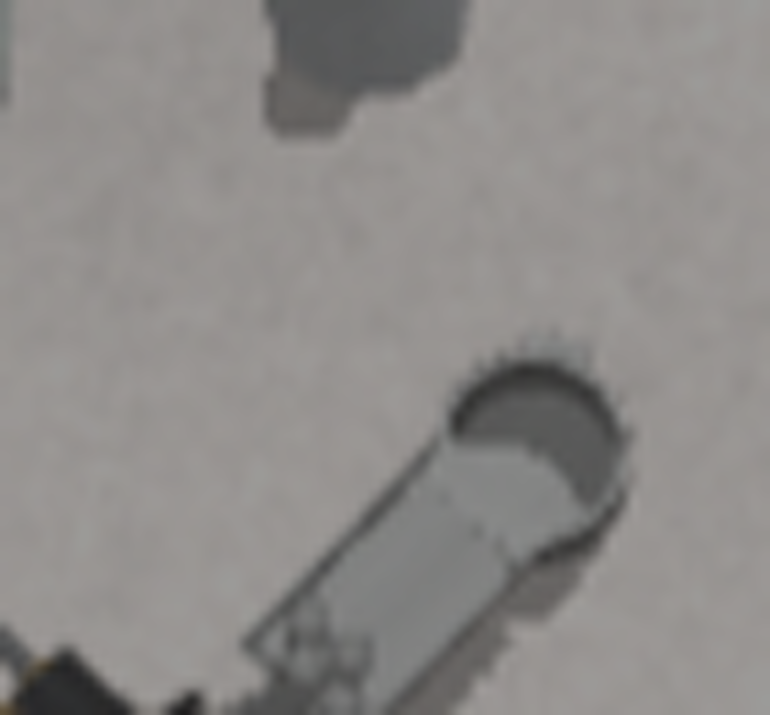

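```bash
python3 -m jog '-0.001 0.0108 -0.0052 5 0 0 0;-0.002 0.0242 -0.0102 11 0 0 0;-0.002 0.038 -0.0138 17 0 0 0;-0.002 0.0521 -0.0159 23 0 0 0;-0.002 0.0688 -0.0165 30 0 0 0;-0.002 0.0854 -0.015 37 0 0 0;-0.002 0.1022 -0.0124 44 0 0 0;-0.002 0.1022 -0.0124 44 0 0 0'
python3 - <<'E'
from ov import *
s=read_state();print(s['joint_positions'].round(1))
x,y,w,h,s=(190,115,110,100,6)
p,d=capture('top'); im=big(p,x,y,w,h,s);cv2.imwrite('pics/v_top.png',im)
x,y,w,h,s=(190,150,110,110,5)
p,d=capture('side'); im=big(p,x,y,w,h,s);cv2.imwrite('pics/v_side.png',im)
E
```

```text
time_s: 16.23
position: [0.4964, 0.0627, 0.2139]
tcp_rot: [[0.708, 0.687, -0.162], [0.706, -0.69, 0.161], [-0.001, -0.228, -0.974]]
force: [0.4, -0.7, -2.0]
opening: 0.155
[-10.4  24.9  93.9   7.8  72.3 -58.4]
```

View pics/v_top.png

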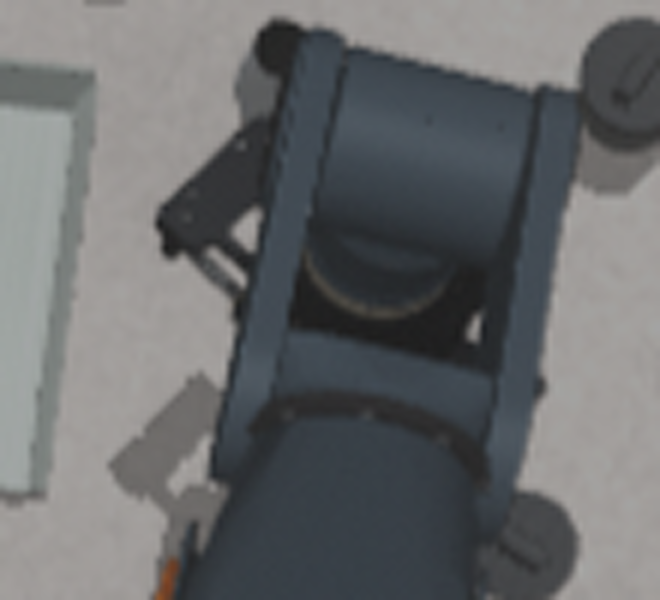

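View pics/v_side.png

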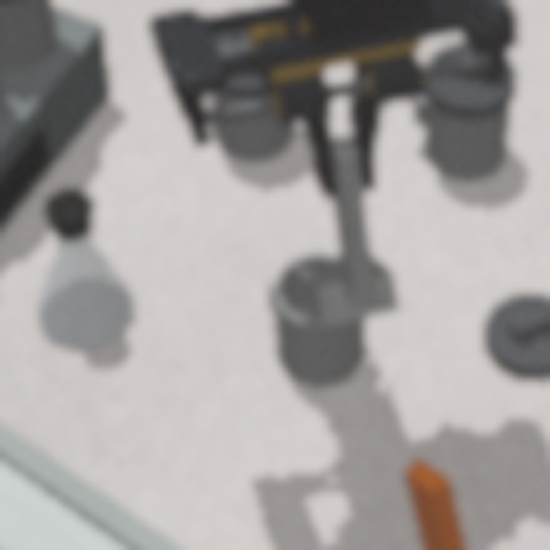

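```bash
python3 -m jog '0 0.0162 0.0045 7 0 0 0;0 0.0162 0.0045 7 0 0 0;0 0.0125 0.0035 5 0 0 0;0 0.0162 0.0045 7 0 0 0;0 0.0162 0.0045 7 0 0 0'
python3 - <<'E'
from plan import *
s=read_state();print(s['joint_positions'].round(1))
rel(s['position']+[-.03,.03,.06],s['tcp_rot'],s)
rel([.42,.16,.26],s['tcp_rot'],s)
E
```

```text
time_s: 16.95
position: [0.5041, 0.0551, 0.2062]
tcp_rot: [[0.705, 0.665, -0.247], [0.709, -0.662, 0.243], [-0.002, -0.347, -0.938]]
force: [-0.6, -0.5, -0.9]
opening: 0.156
[-13.1  28.8  90.1  10.6  78.7 -61.9]
row: [ 0.     -0.0606 -0.0416] [0. 0. 0.] | dist 0.073 ang 0.0
row: [ 0.015  -0.1439 -0.0041] [0. 0. 0.] | dist 0.145 ang 0.0
```

```bash
python3 -m jog '0 -0.014 -0.0375 0 0 0 0;0.004 -0.061 -0.042 0 0 0 0;0.01 -0.11 -0.025 0 0 0 0;0.015 -0.144 -0.004 0 0 0 0;0.015 -0.144 -0.004 0 0 0 0'
python3 - <<'E'
from ov import *
x,y,w,h,s=(190,115,110,100,6)
p,d=capture('top'); np.save('pics/top6p.npy',p);np.save('pics/top6.npy',d);im=big(p,x,y,w,h,s);cv2.imwrite('pics/w_top.png',im)
x,y,w,h,s=(190,150,110,110,5)
p,d=capture('side'); np.save('pics/side6p.npy',p);np.save('pics/side6.npy',d);im=big(p,x,y,w,h,s);cv2.imwrite('pics/w_side.png',im)
E
```

```text
time_s: 17.58
position: [0.4168, 0.1617, 0.2598]
tcp_rot: [[0.703, 0.665, -0.251], [0.711, -0.66, 0.243], [-0.004, -0.35, -0.937]]
force: [0.5, -1.1, -0.4]
opening: 0.155
```

View pics/w_top.png

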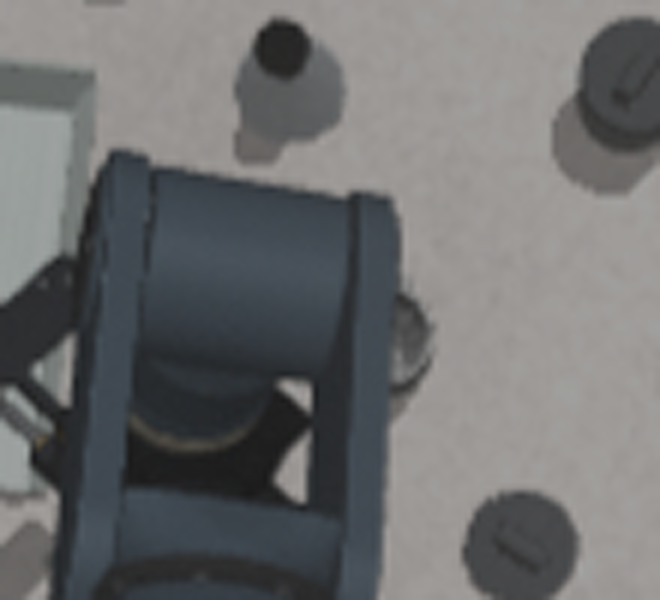

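View pics/w_side.png

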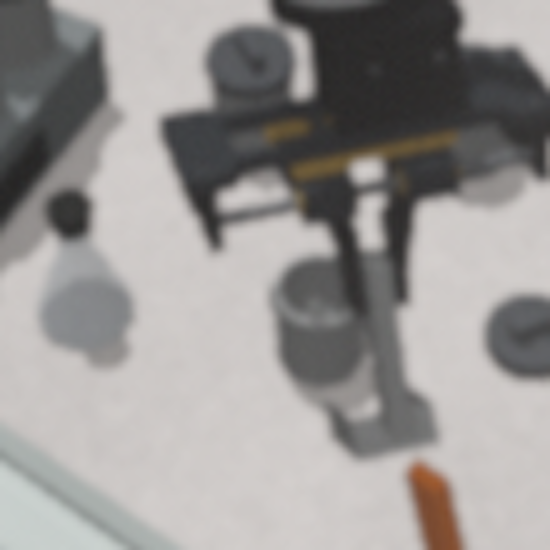

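Run:
```python
from plan import *
s=read_state();print(s['joint_positions'].round(1))
R=Rtool(-8.2,DE)
rel([.45,.23,.24],R,s)
R2=Rtool(-30,-20); rel([.43,.19,.26],R2,s)
```

```text
[ -3.1  19.   97.3  13.5  79.4 -52.6]
row: [ 0.0707 -0.0197  0.0285] [-46.3    2.53 -37.6 ] | dist 0.079 ang 59.7
row: [ 0.0282 -0.0134  0.0049] [-15.18  -3.17 -14.53] | dist 0.032 ang 21.3
```

```bash
python3 -m jog '0.0707 -0.0197 0.0285 -46.3 2.5 -37.6 0;0.0707 -0.0197 0.0285 -46.3 2.5 -37.6 0;0.0707 -0.0197 0.0285 -46.3 2.5 -37.6 0;0.0707 -0.0197 0.0285 -46.3 2.5 -37.6 0;0.0707 -0.0197 0.0285 -46.3 2.5 -37.6 0;0.0707 -0.0197 0.0285 -46.3 2.5 -37.6 0;0.0707 -0.0197 0.0285 -46.3 2.5 -37.6 0'
python3 - <<'E'
from plan import *
s=read_state();print(s['joint_positions'].round(1))
R=Rtool(-8.2,DE)
rel([.483,.259,.14],R,s)
from sf import *
from ov import *
x,y,w,h,s_=(160,110,130,110,6)
p,d=capture('top'); np.save('pics/top7p.npy',p);im=big(p,x,y,w,h,s_);cv2.imwrite('pics/x_top.png',im)
sfit('top',d,s)
E
```

```text
time_s: 18.55
position: [0.4487, 0.2295, 0.239]
tcp_rot: [[0.144, 0.878, 0.456], [0.99, -0.127, -0.068], [-0.002, 0.461, -0.887]]
force: [0.4, -0.4, -0.5]
opening: 0.16
[ 23.   13.6 113.9 -27.4  31.6 -37.9]
row: [ 0.0343 -0.0193  0.1015] [-0.26  0.12 -0.04] | dist 0.109 ang 0.3
top 379 rms 0.0017 o [0.5221 0.2161 0.1622] pred [0.511  0.2202 0.1589] yaw -8.7 pitch 0.0 pred -0.1
  lip [0.573  0.2083 0.1622] grip [0.4598 0.2256 0.2421] TCP [0.4487 0.2295 0.239 ]
```

View pics/x_top.png

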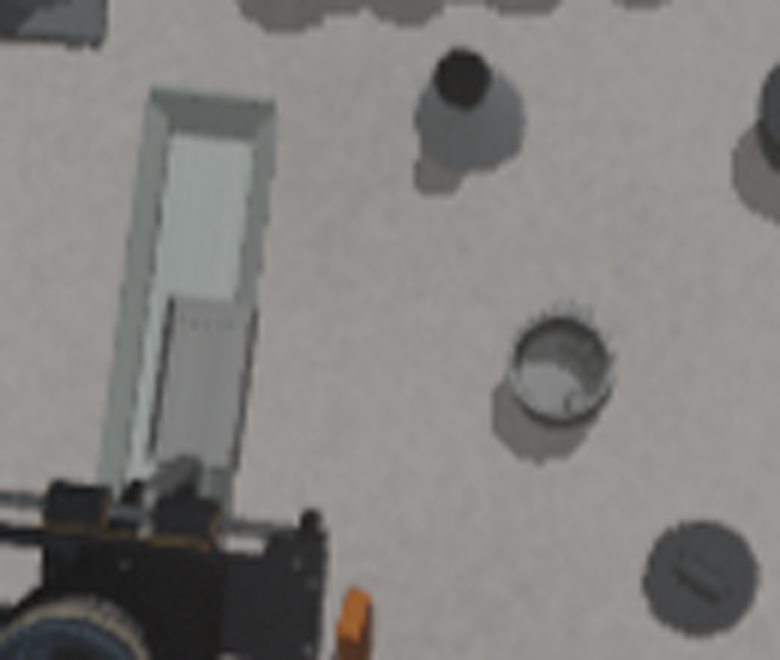

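```bash
python3 -m jog '0.017 -0.01 0.05 0 0 0 0;0.0343 -0.0193 0.1015 0 0 0 0;0.0343 -0.0193 0.1015 0 0 0 0;0.0343 -0.0193 0.1015 0 0 0 0'
python3 - <<'E'
from plan import *
s=read_state();print(s['joint_positions'].round(1))
R=Rtool(-8.2,DE)
for z in(.115,.1,.09,.084,.081): rel([.483,.259,z],R,s)
from sf import *
from ov import *
for n,(x,y,w,h,s_) in {'top':(165,110,70,60,10),'side':(165,200,90,90,7)}.items():
    p,d=capture(n); im=big(p,x,y,w,h,s_);cv2.imwrite(f'pics/y_{n}.png',im)
E
```

```text
time_s: 19.1
position: [0.4856, 0.2591, 0.1416]
tcp_rot: [[0.146, 0.876, 0.459], [0.989, -0.129, -0.067], [0.0, 0.464, -0.886]]
force: [-0.2, 1.4, -0.5]
opening: 0.158
[ 24.8  27.5 113.7 -45.2  20.9 -16.6]
row: [-0.0005 -0.0145  0.0224] [-0.05  0.07 -0.17] | dist 0.027 ang 0.2
row: [-0.0005 -0.0215  0.0357] [-0.05  0.07 -0.17] | dist 0.042 ang 0.2
row: [-0.0005 -0.0261  0.0445] [-0.05  0.07 -0.17] | dist 0.052 ang 0.2
row: [-0.0005 -0.0289  0.0498] [-0.05  0.07 -0.17] | dist 0.058 ang 0.2
row: [-0.0005 -0.0303  0.0525] [-0.05  0.07 -0.17] | dist 0.061 ang 0.2
```

View pics/y_top.png

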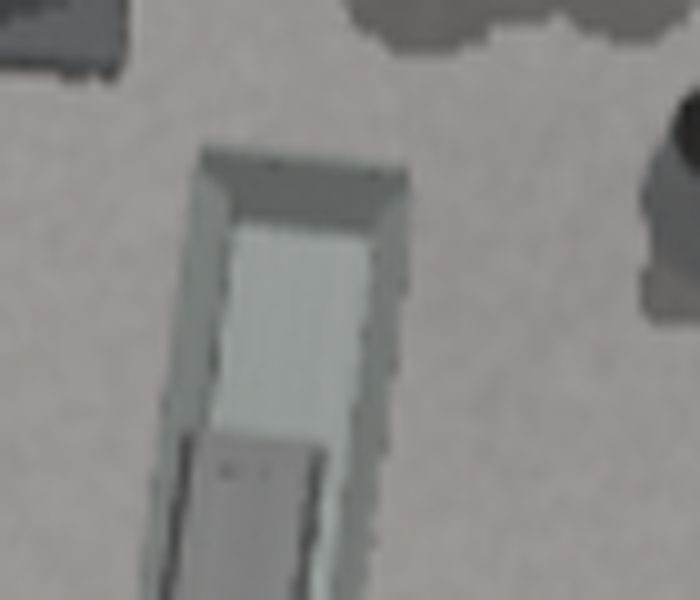

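View pics/y_side.png

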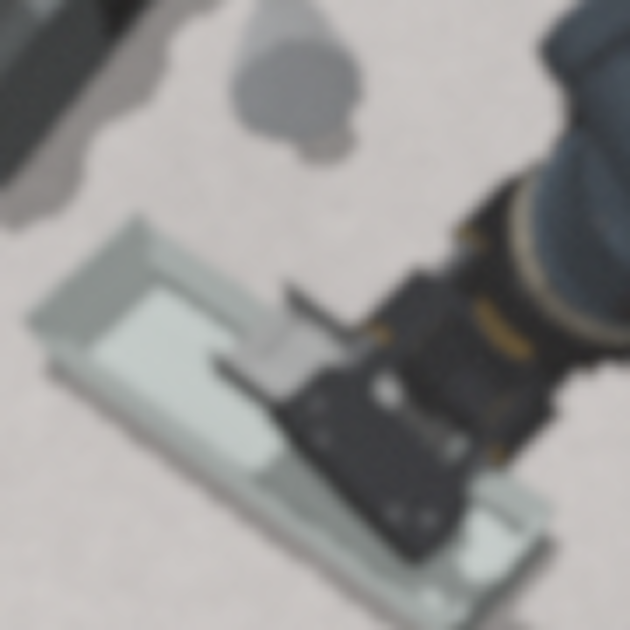

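```bash
python3 -m jog '-0.0005 -0.0145 0.0224 0 0 0 0;-0.0005 -0.0215 0.0357 0 0 0 0;-0.0005 -0.0261 0.0445 0 0 0 0;-0.0005 -0.0261 0.0445 0 0 0 0'; python3 -m jog '0 -0.0023 0.0045 0 0 0 0;0 -0.0046 0.0089 0 0 0 0;0 -0.0046 0.0089 0 0 0 0'
```

```text
time_s: 19.7
position: [0.4824, 0.2596, 0.0915]
tcp_rot: [[0.144, 0.875, 0.461], [0.99, -0.128, -0.066], [0.002, 0.466, -0.885]]
force: [0.2, 0.1, -1.4]
opening: 0.158
time_s: 20.08
position: [0.4829, 0.2599, 0.0818]
tcp_rot: [[0.144, 0.875, 0.462], [0.99, -0.128, -0.065], [0.002, 0.467, -0.884]]
force: [-0.9, 1.4, 1.9]
opening: 0.161
```

```bash
python3 -m jog '0 -0.0009 0.0018 0 0 0 0;0 -0.0018 0.0035 0 0 0 0'
python3 - <<'E'
from plan import *
s=read_state(); print(s['force'],s['moment'])
from sf import *
from ov import *
for n,(x,y,w,h,s_) in {'top':(165,110,70,80,8),'side':(165,200,90,90,7)}.items():
    p,d=capture(n); im=big(p,x,y,w,h,s_);cv2.imwrite(f'pics/z_{n}.png',im); sfit(n,d,s)
E
```

```text
time_s: 20.32
position: [0.4831, 0.2601, 0.0814]
tcp_rot: [[0.142, 0.873, 0.467], [0.99, -0.127, -0.065], [0.003, 0.472, -0.882]]
force: [-15.7, -0.0, 43.0]
opening: 0.157
[-15.7091494   -0.04547248  43.04912049] [-0.40264407 -0.68109188 -0.18366157]
top 481 rms 0.0031 o [0.5594 0.2492 0.0046] pred [0.5464 0.2513 0.0021] yaw -7.3 pitch -0.2 pred 0.7
  lip [0.6105 0.2427 0.0044] grip [0.4972 0.2572 0.0848] TCP [0.4831 0.2601 0.0814]
side 370 rms 0.0026 o [0.5641 0.2491 0.0057] pred [0.5464 0.2513 0.0021] yaw -11.1 pitch -3.1 pred 0.7
  lip [0.6146 0.2392 0.0029] grip [0.5066 0.2603 0.089 ] TCP [0.4831 0.2601 0.0814]
```

View pics/z_top.png

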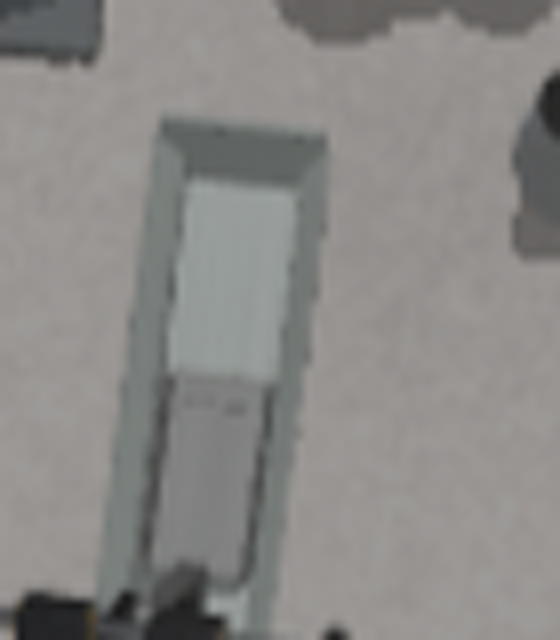

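View pics/z_side.png

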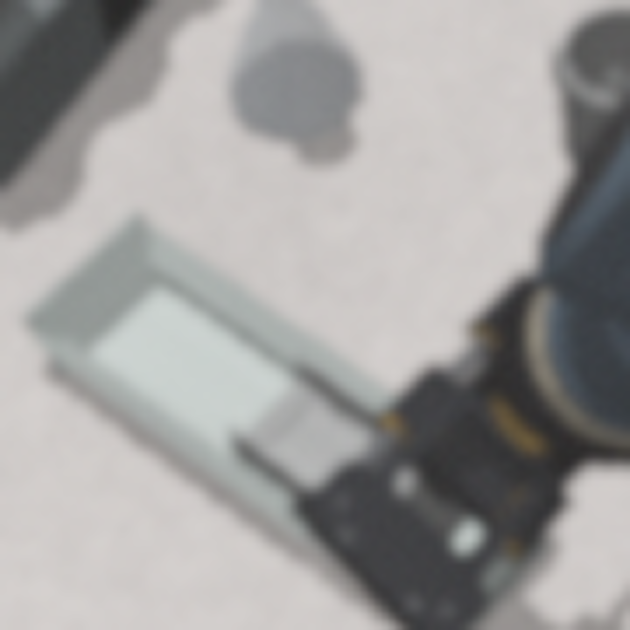

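```bash
python3 -m jog '0 0.0014 -0.0027 0 0 0 0;0 0.0014 -0.0027 0 0 0 0.4;0 0.0014 -0.0027 0 0 0 0.8;0 0.0014 -0.0027 0 0 0 1;0 0.0014 -0.0027 0 0 0 1;0 0.0014 -0.0027 0 0 0 1'
python3 - <<'E'
from plan import *
s=read_state(); print(s['force'],s['joint_positions'].round(1))
E
```

```text
time_s: 21.18
position: [0.4817, 0.2594, 0.078]
tcp_rot: [[0.144, 0.877, 0.458], [0.99, -0.127, -0.067], [-0.0, 0.463, -0.886]]
force: [-0.8, 0.1, 0.1]
opening: 0.636
[-0.82959803  0.07086235  0.11461224] [ 25.   35.2 116.4 -72.3  15.5  11.9]
```

```bash
python3 -m jog '0 0 0 0 0 0 1;0 0 0 0 0 0 1;0 0 0 0 0 0 1;0 0.002 -0.012 0 0 0 1;0 0.005 -0.03 0 0 0 1;0 0.012 -0.06 0 0 0 1;0 0.02 -0.1 0 0 0 1;0 0.02 -0.1 0 0 0 1'
python3 - <<'E'
from plan import *
s=read_state(); print(s['force'],s['joint_positions'].round(1))
from ov import *
for n,(x,y,w,h,s_) in {'top':(165,110,115,100,6),'side':(165,160,130,130,5)}.items():
    p,d=capture(n); np.save(f'pics/{n}8p.npy',p);np.save(f'pics/{n}8.npy',d);im=big(p,x,y,w,h,s_);cv2.imwrite(f'pics/aa_{n}.png',im)
E
```

```text
time_s: 22.18
position: [0.4541, 0.2645, 0.1791]
tcp_rot: [[0.143, 0.875, 0.463], [0.99, -0.128, -0.064], [0.004, 0.467, -0.884]]
force: [0.5, 0.4, -0.1]
opening: 1.002
[ 0.49933532  0.39574812 -0.05107005] [ 27.3  22.  114.8 -39.4  25.1 -21. ]
```

View pics/aa_top.png

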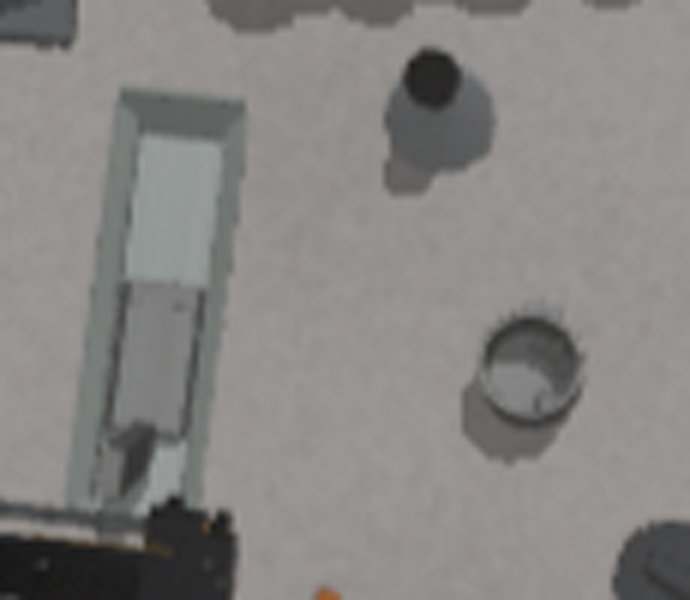

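View pics/aa_side.png

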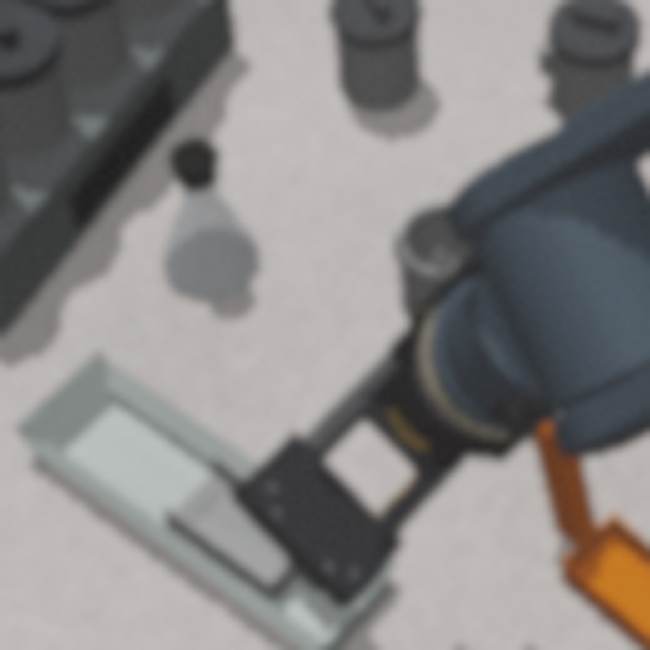

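Run:
```python
from ov import *
x,y,w,h,s=(236,155,34,34,16)
ims=[]
for f in('top1p','top8p'):
    p=np.load(f'pics/{f}.npy'); ims.append(cv2.resize(p[y:y+h,x:x+w],None,fx=11,fy=11,interpolation=cv2.INTER_NEAREST)[:,:,::-1])
    g=p[y:y+h,x:x+w].astype(int)
im=np.hstack(ims); im=np.clip(im.astype(float)*1.3,0,255).astype(np.uint8)
cv2.imwrite('pics/jarz.png',im)
n='side';x,y,w,h=(235,195,40,40)
p=np.load('pics/side1p.npy'); q=np.load('pics/side6p.npy')
im=np.hstack([cv2.resize(a[y:y+h,x:x+w],None,fx=10,fy=10,interpolation=cv2.INTER_NEAREST)[:,:,::-1] for a in(p,q)])
cv2.imwrite('pics/jarzs.png',np.clip(im*1.4,0,255).astype(np.uint8))
```

```text
(no output)
```

View pics/jarz.png

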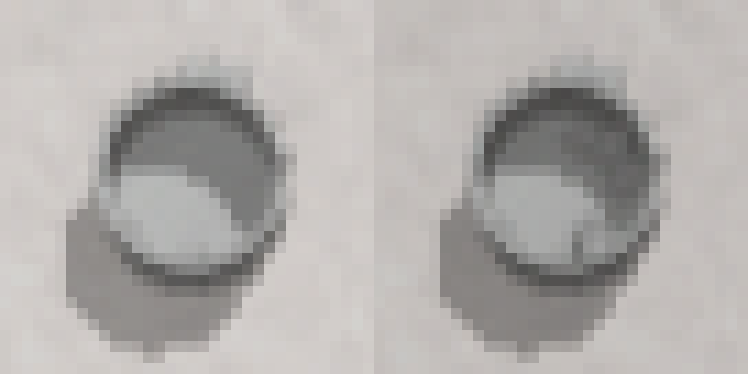

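View pics/jarzs.png

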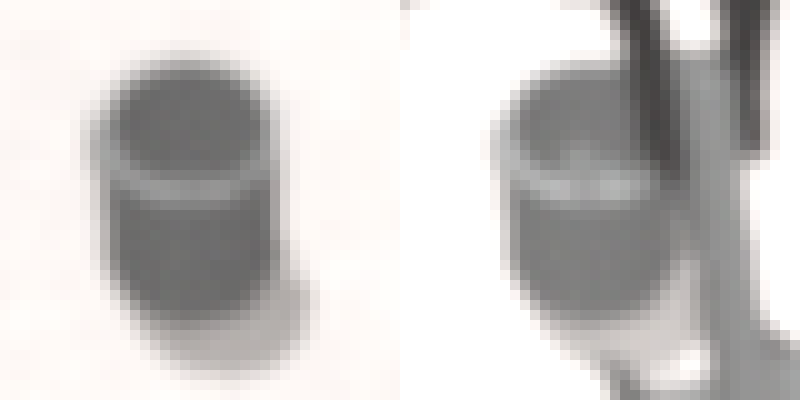

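Run:
```python
from fit import *
def sd_cam(L):
    x,y,z=L.T
    b=box(L,[.060,0,0],[.035,.026,.026])
    def cyl(a,r,ra,h): # axial dist, radial
        q=np.c_[np.abs(a)-h,r-ra]; return np.linalg.norm(np.maximum(q,0),axis=1)+np.minimum(q.max(1),0)
    lens=cyl(x-.0125,np.hypot(y,z),.021,.0125)
    H=L[:,2]+0
    return b,lens,cyl
for n in('top','side'):
    d=np.load(f'pics/{n}1.npy'); C=cloud(n,None,d); C[...,2]-={'top':.0014,'side':-.0012}[n]
    m=np.load(f'pics/m_{n}_camera.npy')|np.load(f'pics/m_{n}_stand.npy')
    P=C[cv2.dilate(m.astype(np.uint8),np.ones((5,5))).astype(bool)]; P=P[np.isfinite(P[:,0])]
    foot=P[(P[:,2]>.007)&(P[:,2]<.025)]
    r=cv2.minAreaRect((foot[:,:2]*1000).astype(np.float32)); print(n,'foot',r,len(foot))
    Q=P[(P[:,2]>.19)&(P[:,0]<.9)&(P[:,1]>-.5)]
    def f(v):
        c,s=np.cos(v[3]),np.sin(v[3]); D=Q-v[:3]; L=np.c_[c*D[:,0]+s*D[:,1],-s*D[:,0]+c*D[:,1],D[:,2]]
        b,l,cyl=sd_cam(L)
        post=cyl(Q[:,2]-.175,np.hypot(L[:,0]-.06,L[:,1]),.011,.175)
        return np.min(np.abs([b,l,post]),0)
    best=None
    for a in(-20,-35,-50):
        for x0 in([.69,-.30],[.71,-.31]):
            q=least_squares(f,[*x0,.25,np.radians(a)],loss='soft_l1',f_scale=.004,x_scale=[.01,.01,.01,.1],diff_step=1e-4)
            if best is None or q.cost<best.cost: best=q
    v=best.x; print(n,'lens',v[:3].round(4),np.degrees(v[3]).round(2),'rms',np.sqrt(2*best.cost/len(Q)),len(Q))
    ft=P[(P[:,2]>.1)&(P[:,2]<.2)]; print('post low',len(ft),np.median(ft,0).round(4)); tp=P[P[:,2]>.33]; print('post top',len(tp),tp.mean(0).round(4))
```

```text
top foot ((774.9066772460938, -364.1985778808594), (124.8768310546875, 268.95001220703125), 58.56047439575195) 981
top lens [ 0.6998 -0.311   0.247 ] -35.32 rms 0.0027776990570902156 674
post low 0 [nan nan nan]
post top 89 [ 0.7459 -0.3464  0.3497]
side foot ((819.5476684570312, -467.54937744140625), (136.21743774414062, 491.2388000488281), 34.55931091308594) 618
side lens [ 0.6993 -0.3073  0.2459] -36.3 rms 0.0027260006487120243 577
post low 119 [ 0.7431 -0.3353  0.1512]
post top 67 [ 0.7446 -0.3389  0.3456]
  return _methods._mean(a, axis=axis, dtype=dtype,
  ret = um.true_divide(
```

Run:
```python
from plan import *
s=read_state()
rel([.5316,.0353,.16],Rdown(82),s)
rel([.49,.15,.22],Rdown(82),s)
```

```text
row: [-0.2147  0.0899  0.0657] [27.64  0.05 -0.26] | dist 0.242 ang 27.6
row: [-0.1071  0.0667 -0.0141] [27.64  0.05 -0.26] | dist 0.127 ang 27.6
```

```bash
python3 -m jog '-0.05 0.03 -0.015 10 0 0 1;-0.107 0.0667 -0.014 20 0 0 1;-0.107 0.0667 -0.014 27.6 0 0 1;-0.16 0.078 0.025 27.6 0 0 1;-0.2147 0.09 0.0657 27.6 0 -0.3 1;-0.2147 0.09 0.0657 27.6 0 -0.3 1;-0.2147 0.09 0.0657 27.6 0 -0.3 1'
python3 - <<'E'
from plan import *
s=read_state(); print(s['joint_positions'].round(1))
rel([.5316,.0353,.05],Rdown(82),s)
from ov import *
for n,(x,y,w,h,s_) in {'top':(200,110,105,100,6),'side':(195,150,110,110,5)}.items():
    p,d=capture(n); im=big(p,x,y,w,h,s_);cv2.imwrite(f'pics/bb_{n}.png',im)
E
```

```text
time_s: 23.15
position: [0.5304, 0.0347, 0.1579]
tcp_rot: [[0.141, 0.99, -0.005], [0.99, -0.141, -0.001], [-0.001, -0.005, -1.0]]
force: [-0.8, 0.4, 0.8]
opening: 0.999
[ -8.3  27.7  98.6  -0.1  54.  -90.1]
row: [0.0009 0.0016 0.1079] [-0.27  0.08 -0.12] | dist 0.108 ang 0.3
```

View pics/bb_top.png

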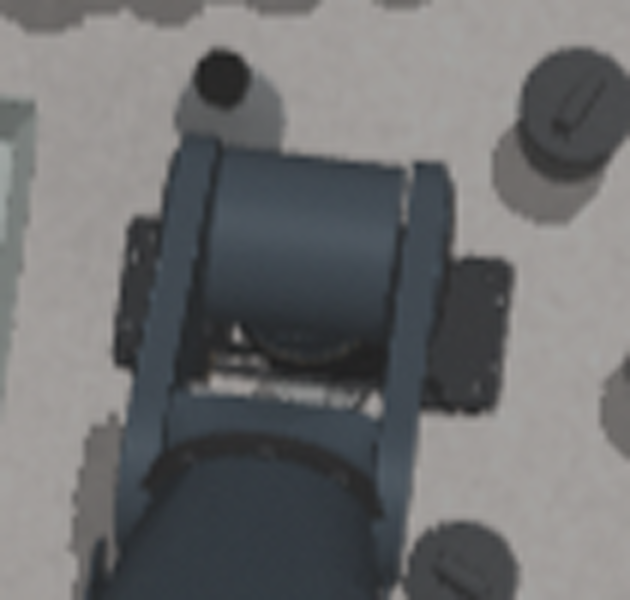

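View pics/bb_side.png

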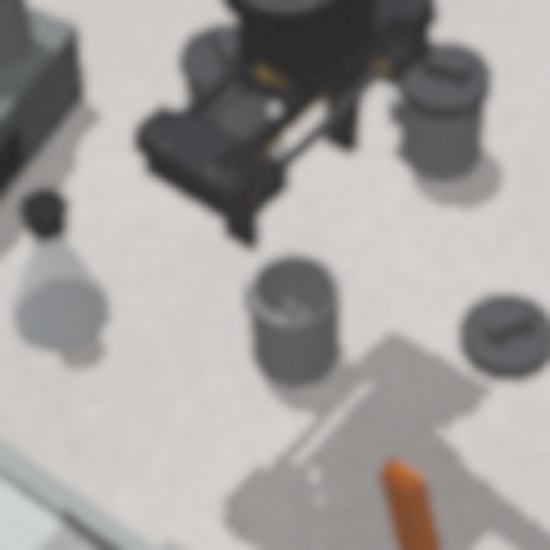

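```bash
python3 -m jog '0.001 0.0016 0.04 0 0 0 1;0.001 0.0016 0.062 0 0 0 1;0.001 0.0016 0.062 0 0 0 1'
python3 - <<'E'
from ov import *
s=read_state(); print(s['force'],s['position'])
for n,(x,y,w,h,s_) in {'side':(205,170,80,80,7)}.items():
    p,d=capture(n); im=big(p,x,y,w,h,s_);cv2.imwrite(f'pics/cc_{n}.png',im)
E
```

```text
time_s: 23.62
position: [0.5315, 0.0381, 0.0971]
tcp_rot: [[0.136, 0.991, -0.004], [0.991, -0.136, -0.001], [-0.001, -0.003, -1.0]]
force: [-0.4, -0.1, 0.3]
opening: 1.0
[-0.35318416 -0.1400249   0.3289977 ] [0.53151805 0.0381381  0.09713668]
```

View pics/cc_side.png

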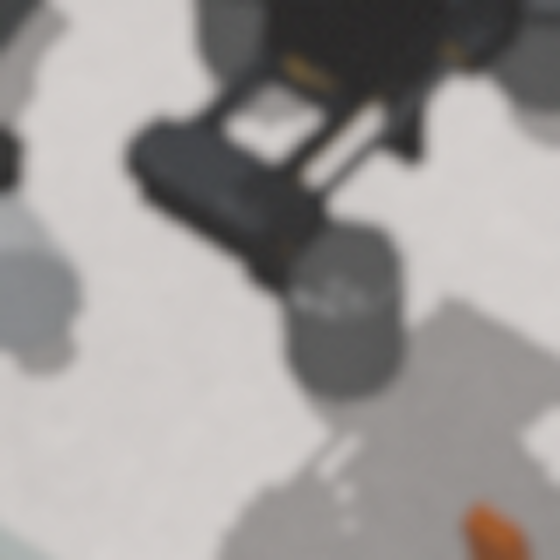

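Run:
```python
from ov import *
s=read_state(); T=s['position'];R=s['tcp_rot']; print(T)
x,y,w,h,s_=(205,170,80,80,7)
p,d=capture('side'); im=big(p,x,y,w,h,s_)
for sx in(-1,1):
    L=[[(sx*.0435,-.0095,.019),(sx*.0435,.0095,.019),(sx*.0435,.0095,0),(sx*.0435,-.0095,0),(sx*.0435,-.0095,.019)]]
    draw('side',im,L,(R,T),x,y,s_,(0,0,255))
draw('side',im,jar_lines()[:3],pose(.5317,.0353,-.0012,0),x,y,s_,(255,0,0))
cv2.imwrite('pics/dd_side.png',im)
```

```text
[0.53272382 0.03770044 0.09814387]
```

View pics/dd_side.png

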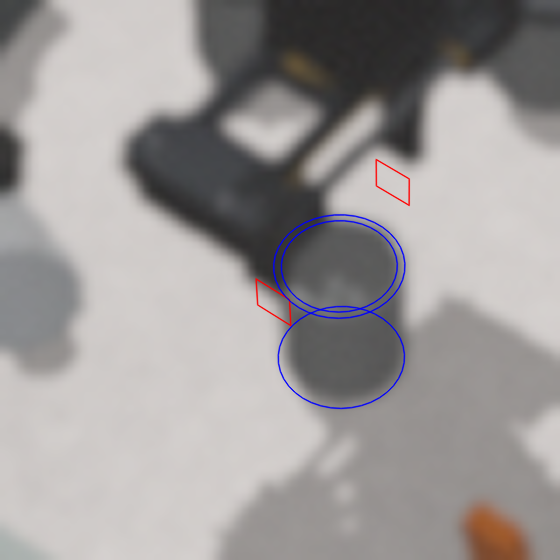

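Run:
```python
from ov import *
s=read_state(); T=s['position'];R=s['tcp_rot']; print(T)
p,d=capture('side'); C=cloud('side',p,d); C[...,2]+=.0012
P=C.reshape(-1,3); P=P[np.isfinite(P[:,0])]
L=(P-T)@R
for lo,hi in((-.03,-.02),(-.02,-.01),(-.01,0),(0,.01),(.01,.02),(.02,.03)):
    for sg in(-1,1):
        m=(L[:,2]>lo)&(L[:,2]<hi)&(np.abs(L[:,1])<.03)&(sg*L[:,0]>.03)&(sg*L[:,0]<.075)
        if m.sum(): print(lo,sg,m.sum(),'x',np.percentile(L[m,0],[5,50,95]).round(4),'y',np.percentile(L[m,1],[5,50,95]).round(4))
m=(P[:,2]>.06)&(P[:,2]<.075)&(np.hypot(P[:,0]-.5317,P[:,1]-.0353)<.05)
print('rim',m.sum(),P[m].min(0).round(4),P[m].max(0).round(4), ((L[m].min(0)+L[m].max(0))/2).round(4))
```

```text
[0.53350507 0.03731692 0.09876339]
-0.03 -1 9 x [-0.0471 -0.0416 -0.0405] y [-0.012  -0.0082 -0.0003]
-0.03 1 6 x [0.0472 0.0526 0.0563] y [-0.0125 -0.0111  0.001 ]
-0.02 -1 9 x [-0.0471 -0.0435 -0.0403] y [-0.0119 -0.0085  0.0015]
-0.02 1 12 x [0.0473 0.0541 0.0548] y [-0.0115 -0.0059  0.0061]
-0.01 -1 6 x [-0.0456 -0.0436 -0.0423] y [-0.0081 -0.0006  0.0079]
-0.01 1 1 x [0.0538 0.0538 0.0538] y [0.0002 0.0002 0.0002]
0.02 -1 1 x [-0.0314 -0.0314 -0.0314] y [0.0045 0.0045 0.0045]
rim 80 [0.5015 0.0055 0.06  ] [0.5525 0.0679 0.0747] [-0.0006 -0.0055  0.0314]
```

```bash
python3 -m jog '0 0 0.02 0 0 0 1;0 0 0.04 0 0 0 1;0 0 0.051 0 0 0 1;0 0 0.051 0 0 0 1'; python3 -m jog '0 0 0 0 0 0 0.4;0 0 0 0 0 0 0.4;0 0 0 0 0 0 0.4;0 0 0 0 0 0 0.4;0 0 0 0 0 0 0.4;0 0 0 0 0 0 0.4'
```

```text
time_s: 24.28
position: [0.5334, 0.0361, 0.0469]
tcp_rot: [[0.138, 0.99, -0.0], [0.99, -0.138, -0.001], [-0.001, -0.0, -1.0]]
force: [-0.0, 0.2, -0.1]
opening: 1.001
time_s: 25.02
position: [0.5335, 0.0351, 0.0473]
tcp_rot: [[0.138, 0.99, 0.0], [0.99, -0.138, -0.002], [-0.002, 0.001, -1.0]]
force: [-1.0, -4.5, 5.1]
opening: 0.689
```

```bash
python3 -m jog '0 0 0 0 0 0 0;0 0 0 0 0 0 0;0 0 0 0 0 0 0;0 0 -0.01 0 0 0 0;0 0 -0.03 0 0 0 0;0 0 -0.06 0 0 0 0;0 0 -0.1 0 0 0 0;0 0 -0.1 0 0 0 0'
python3 - <<'E'
from ov import *
s=read_state(); print(s['force'],s['joint_positions'].round(1))
for n,(x,y,w,h,s_) in {'side':(195,120,110,110,6),'top':(200,100,110,100,6)}.items():
    p,d=capture(n); im=big(p,x,y,w,h,s_);cv2.imwrite(f'pics/ee_{n}.png',im)
E
```

```text
time_s: 26.02
position: [0.5355, 0.0364, 0.1492]
tcp_rot: [[0.139, 0.99, 0.007], [0.99, -0.139, -0.001], [-0.0, 0.007, -1.0]]
force: [0.7, -1.0, -4.1]
opening: 0.682
[ 0.74902733 -1.03707481 -4.07717717] [ -8.   28.6  98.8  -0.   52.2 -90. ]
```

View pics/ee_side.png

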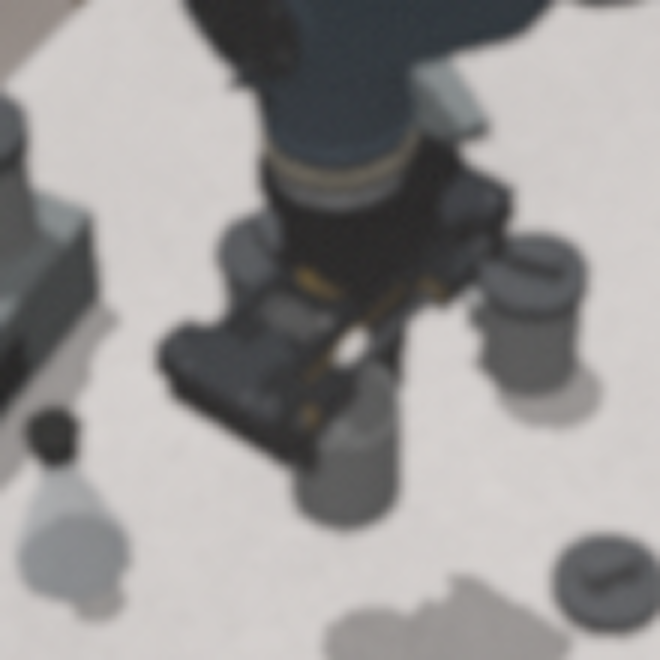

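View pics/ee_top.png

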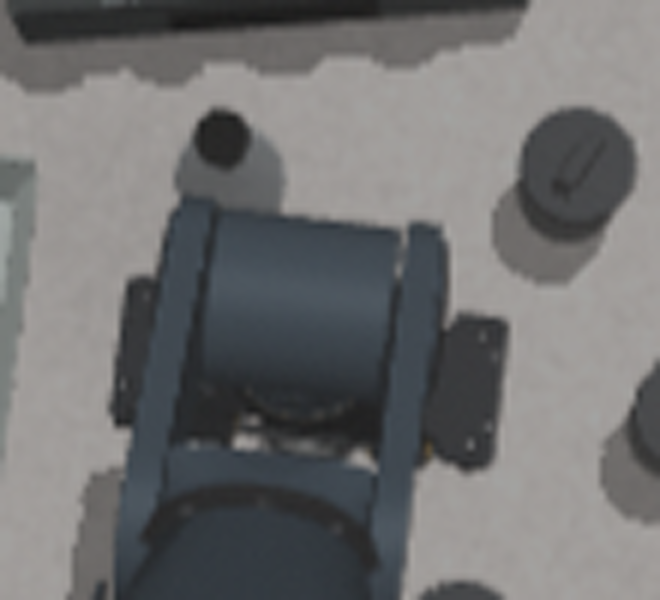

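Run:
```python
from plan import *
s=read_state()
rel([.535,.0364,.265],Rdown(82),s)
rel([.55,-.08,.265],Rdown(72),s)
rel([.57,-.17,.26],Rdown(60),s)
rel([.5945,-.233,.258],Rdown(54.2),s)
```

```text
row: [ 1.000e-04  2.300e-03 -1.188e-01] [-0.07  0.04  0.03] | dist 0.119 ang 0.1
row: [-0.1131  0.0333 -0.1188] [-0.07  0.05 10.03] | dist 0.167 ang 10.0
row: [-0.1995  0.0656 -0.1137] [-0.07  0.05 22.03] | dist 0.239 ang 22.0
row: [-0.2585  0.0986 -0.1117] [-0.06  0.06 27.83] | dist 0.298 ang 27.8
```

```bash
python3 -m jog '0 0 -0.04 0 0 0 0;0 0 -0.08 0 0 0 0;0 0.002 -0.118 0 0 0 0;-0.03 0.01 -0.119 0 0 3 0;-0.07 0.022 -0.119 0 0 6 0;-0.113 0.033 -0.119 0 0 10 0;-0.155 0.05 -0.117 0 0 16 0;-0.199 0.065 -0.114 0 0 22 0'
python3 - <<'E'
from plan import *
s=read_state(); print(s['joint_positions'].round(1))
rel([.5945,-.233,.258],Rdown(54.2),s)
E
```

```text
time_s: 27.12
position: [0.5692, -0.1703, 0.258]
tcp_rot: [[0.502, 0.865, -0.005], [0.865, -0.502, 0.002], [-0.001, -0.005, -1.0]]
force: [0.6, -0.2, -3.4]
opening: 0.683
[-27.4  25.3  83.5  -0.   71.4 -87.2]
row: [-0.0415  0.0533 -0.0002] [-0.28  0.06  5.63] | dist 0.068 ang 5.6
```

```bash
python3 -m jog '-0.015 0.018 0 0 0 2 0;-0.03 0.037 0 0 0 4 0;-0.0415 0.0533 0 0 0 5.6 0;-0.0415 0.0533 0 0 0 5.6 0;-0.0415 0.0533 0 0 0 5.6 0;-0.0415 0.0533 0 0 0 5.6 0'
python3 - <<'E'
from plan import *
s=read_state(); print(s['joint_positions'].round(1),s['force'])
rel([.5945,-.233,.258],Rdown(54.2),s)
from ov import *
for n,(x,y,w,h,s_) in {'side':(205,30,110,130,5),'top':(260,50,150,120,5)}.items():
    p,d=capture(n); np.save(f'pics/{n}9p.npy',p);np.save(f'pics/{n}9.npy',d);im=big(p,x,y,w,h,s_);cv2.imwrite(f'pics/ff_{n}.png',im)
E
```

```text
time_s: 27.88
position: [0.5951, -0.231, 0.2607]
tcp_rot: [[0.581, 0.814, -0.001], [0.814, -0.581, -0.0], [-0.001, -0.001, -1.0]]
force: [-0.3, -0.7, -3.3]
opening: 0.685
[-31.2  28.8  77.   -0.   74.4 -85.7] [-0.2961139  -0.70525547 -3.26266852]
row: [-0.002   0.0007  0.0027] [-0.07  0.05  0.31] | dist 0.003 ang 0.3
```

View pics/ff_side.png

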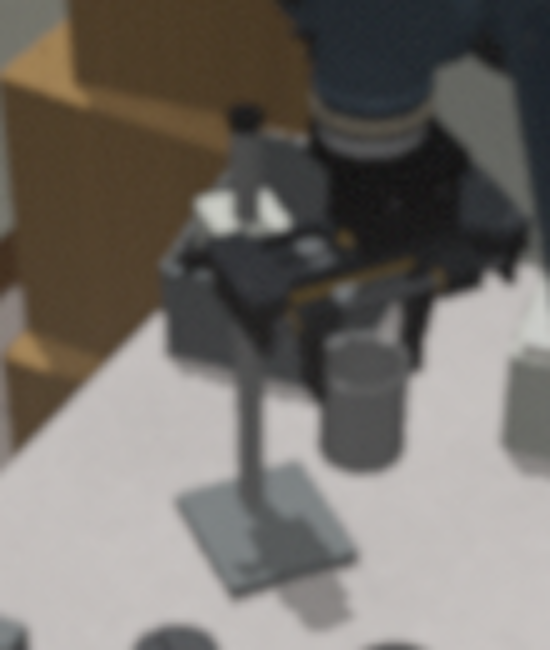

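View pics/ff_top.png

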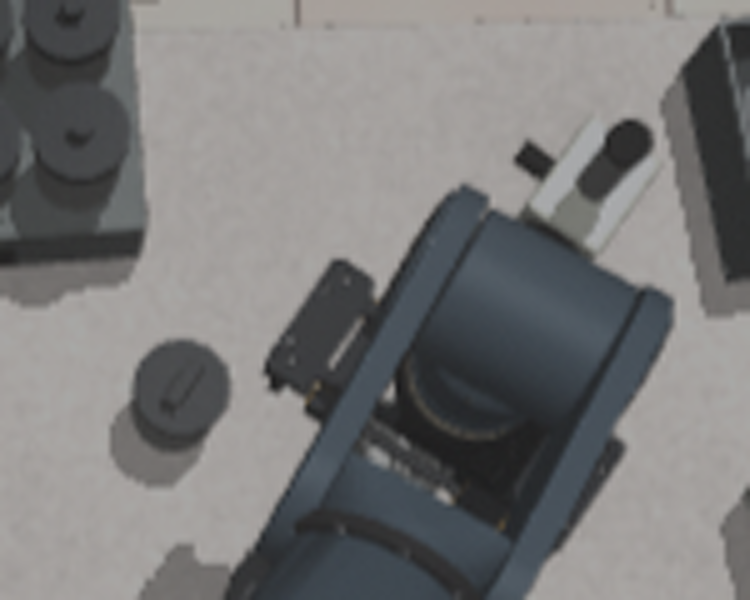

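Run:
```python
from fit import *
d=np.load('pics/side9.npy'); C=cloud('side',None,d); C[...,2]+=.0012
r=silhouettes('jar','side'); print([(q['score'],q['region'].sum()) for q in r])
m=None
for q in r:
    P=C[q['region']]; P=P[np.isfinite(P[:,0])]; print(np.median(P,0).round(3))
    if m is None and abs(np.median(P,0)[2]-.24)<.08: m=q['region']
P=C[m]; P=P[np.isfinite(P[:,0])&(P[:,2]>.15)]
P=P[np.hypot(P[:,0]-.594,P[:,1]+.233)<.05]
def f(v):
    c=np.array([v[0],v[1],v[2]]); return sd_jar(toloc(P,v[0],v[1],v[2],np.radians(-36)))
for z0 in(.2,.21,.22):
    q=least_squares(f,[.594,-.233,z0],loss='soft_l1',f_scale=.003,x_scale=.01,diff_step=1e-4); print(q.x.round(4),np.sqrt(2*q.cost/len(P)),len(P))
a=np.radians(-36.3); L=np.array([.6993,-.3073,.2459]); print('view side',L-.13*np.array([np.cos(a),np.sin(a),0]))
print(read_state()['position'],read_state()['qvel'])
```

```text
[(0.85, np.int64(465))]
[ 0.587 -0.213  0.258]
[ 0.5918 -0.2268  0.2142] 0.001143368459521265 457
[ 0.5918 -0.2268  0.2142] 0.0011433685708205328 457
[ 0.5918 -0.2268  0.2142] 0.0011433683920540167 457
view side [ 0.59452932 -0.23033829  0.2459    ]
[ 0.59546913 -0.2316783   0.2612384 ] [-0.18086408  0.08370164 -0.22219929  0.00487633  0.00193047 -0.08585118]
```

```bash
python3 -m jog '0 0.003 0.0035 0 0 0 0;0 0.003 0.0035 0 0 0 0;0 0.003 0.0035 0 0 0 0;0 0.003 0.0035 0 0 0 0;0 0.003 0.0035 0 0 0 0;0 0.003 0.0035 0 0 0 0;0 0.003 0.0035 0 0 0 0;0 0.003 0.0035 0 0 0 0'
python3 - <<'E'
from ov import *
s=read_state(); print(s['qvel'].round(2),s['position'])
p,d=capture('side'); cv2.imwrite('pics/fin_side.png',p[:,:,::-1]); im=big(p,265,85,40,40,12); cv2.imwrite('pics/fin_jar.png',np.clip(im*1.5,0,255).astype(np.uint8))
p,d=capture('top'); cv2.imwrite('pics/fin_top.png',p[:,:,::-1])
E
```

```text
time_s: 29.02
position: [0.598, -0.2342, 0.2576]
tcp_rot: [[0.582, 0.813, -0.0], [0.813, -0.582, -0.001], [-0.001, 0.001, -1.0]]
force: [0.6, -0.1, -3.6]
opening: 0.687
[-0.08  0.01  0.03 -0.02  0.01  0.02] [ 0.59803996 -0.23423067  0.25757886]
```

View pics/fin_side.png

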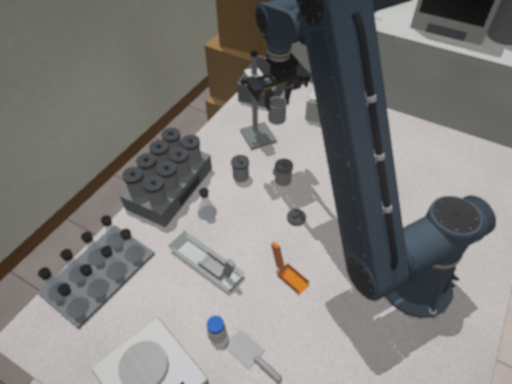

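View pics/fin_top.png

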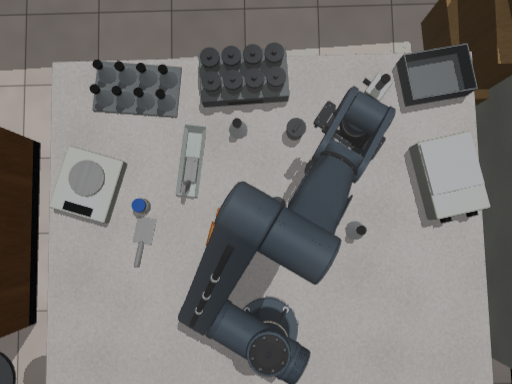

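View pics/fin_jar.png

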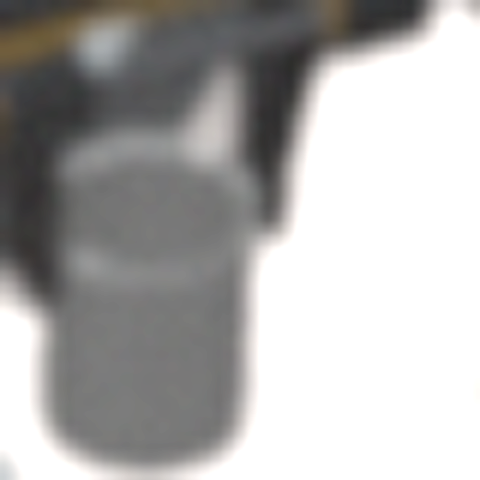

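```bash
python3 -c "
from rig import *
print(hand_in())"
```

```text
the job is handed in; nothing more can be done
None
```

The job is handed in at about 29 s of the 72 s allowed, with the arm holding the loaded jar in front of the lens. The rig reports no verdict.

**What I did:**
- I pushed the scoop along the tray until the balls rode onto it. All four showed in the scoop when I lifted it clear.
- I tipped them into the open jar.
- I laid the scoop back in the tray and let go of it.
- I gripped the jar with its ID plate square to the jaws, then carried it to the view point.

**Last checks:**
- **Jar position:** before the last nudge the jar was about 6 mm from the target, using the side camera alone. I then shifted it 4.6 mm to correct that and did not measure it again. The limit is 20 mm.
- **Upright and gripped:** the tool was vertical to within about 0.1 degree, with almost no motion. The opening was about 60 mm, which is the jar's diameter, and the wrist force matches the jar's weight.
- **Scoop:** it lies flat in the tray and clear of the fingers.
- **Bystanders:** none looked shifted in the last pictures.

**Less certain, or in disagreement:**
- **Balls:** I saw balls in the jar after tipping and none anywhere else, but I could not count them in the final picture.
- **Plate direction:** the plate faces away from both cameras. I took its direction from the jar while it stood on the bench, to within about 4 degrees (limit 11.5), and turned it from there.
- **Cameras:** the two differ by 4–7 mm sideways on the tray, scoop and jar, so I averaged them or favoured the side camera.
- **Surprises:** the scoop slipped about 12 degrees in the fingers while being wedged against the tray's slope. Joint 4 also reached the end of its range once, so the tool strayed about 45 mm from the planned pose as it lifted off the tray. No balls were lost either time.

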